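Load the core conditioning block and draw its vacuum piston

TASK

Put the two spare concrete cores from the wooden holder into the two empty pockets of the blue conditioning block, each standing upright and fully home, leaving the cores already there and everything else on the bench alone. Then draw the pump's piston rod straight up by its black knob, keeping it centred in its bore without forcing it sideways, until its whole green band has come out of the grey pump body, but stop before the red band shows. Finish while still holding the rod up there with the gripper.

Things in the scene. Friction and masses are not known exactly. Their poses are not given: they have to be found in the camera images.
- block: Conditioning block, fixed to the bench: blue rack 100 (x) x 235 (y) x 60 mm high with four round pockets in a row along its y axis, and at its +y end the grey pump body, 80 x 80 x 90 mm high, with the upright bore of the piston rod. Origin on the bench, z up; it stands turned about z by up to 0.25 rad. In this frame the pockets are at x 0, y -127.5, -72.5, -17.5 and 37.5 mm, the bore at x 0, y 127.5 mm.
- pocket_1 (a point): Centre of the mouth of pocket 1 (1 of 4 counted from the end far from the pump), on the rack's top, 60 mm above the bench. Round pocket, 27 mm wide, 30 mm deep, with a 2 mm chamfer; an orange disc lies on its floor and shows when it is empty. At the start two of the four pockets (which ones changes) hold a core, two are empty.
- pocket_2 (a point): Centre of the mouth of pocket 2 (2 of 4 counted from the end far from the pump), on the rack's top, 60 mm above the bench. Round pocket, 27 mm wide, 30 mm deep, with a 2 mm chamfer; an orange disc lies on its floor and shows when it is empty. At the start two of the four pockets (which ones changes) hold a core, two are empty.
- pocket_3 (a point): Centre of the mouth of pocket 3 (3 of 4 counted from the end far from the pump), on the rack's top, 60 mm above the bench. Round pocket, 27 mm wide, 30 mm deep, with a 2 mm chamfer; an orange disc lies on its floor and shows when it is empty. At the start two of the four pockets (which ones changes) hold a core, two are empty.
- pocket_4 (a point): Centre of the mouth of pocket 4 (4 of 4 counted from the end far from the pump), on the rack's top, 60 mm above the bench. Round pocket, 27 mm wide, 30 mm deep, with a 2 mm chamfer; an orange disc lies on its floor and shows when it is empty. At the start two of the four pockets (which ones changes) hold a core, two are empty.
- collar (a point): Centre of the mouth of the pump's bore, on the pump body's top, 90 mm above the bench. Bore 21 mm wide, 80 mm deep, upright.
- rod_grip (a point): Grip point of the loose piston rod, inside its black knob (28 mm wide, 34 mm high, small yellow dot on top): on the axis, 18 mm above the knob's underside, 16 mm below its top, 118 mm above the rod's foot. At the start the rod stands in the bore on its floor, the knob's underside 20 mm above the pump body's top.
- rod_foot (a point): Centre of the foot of the piston rod; z along the rod, up. Steel rod 20 mm wide in the 21 mm bore, 0.28 to 0.56 kg, sliding freely: let go, it falls back. Green band 50 to 75 mm above the foot, red band 5 to 30 mm above the foot; so with the rod raised 30 to 50 mm the green band is out and the red one in, 40 mm is the middle.
- holder: Fixed wooden holder of the spares, 100 (x) x 140 (y) x 30 mm high, with two recesses (27 mm wide, 12 mm deep) at y -36 and +36 mm in its frame. Origin on the bench, turned about z by up to 0.5 rad.
- spare_1_mid (a point): Centre (half-way up) of a spare concrete core: upright grey cylinder 25 mm wide, 75 mm high, about 90 g, standing in a recess of the holder with 63 mm showing. Home in a pocket its centre is 67.5 mm above the bench and 45 mm stand out of the rack.
- spare_2_mid (a point): Centre (half-way up) of a spare concrete core: upright grey cylinder 25 mm wide, 75 mm high, about 90 g, standing in a recess of the holder with 63 mm showing. Home in a pocket its centre is 67.5 mm above the bench and 45 mm stand out of the rack.
- seated_1_mid (a point): Centre (half-way up) of a core of the same kind that is already home in some pocket of the block at the start; leave it there.
- seated_2_mid (a point): Centre (half-way up) of a core of the same kind that is already home in some pocket of the block at the start; leave it there.
- wrench: Bystander: steel wrench 160 mm long lying on the bench; origin underneath.
- oil: Bystander: white bottle with a red cap, 50 mm wide, 120 mm high; origin under its centre.
- platen: Bystander: black steel platen, 120 mm wide, 50 mm high; origin under its centre.
- jaw: Bystander: yellow clamp jaw, 50 x 60 x 75 mm high; origin under its centre.
- mouse: Bystander: black computer mouse 100 x 60 x 32 mm; origin under its centre.
- weight: Bystander: brass cylinder 44 mm wide, 45 mm high; origin under its centre.
Things that resemble listed ones, but are neither listed nor needed, are in the scene too. What is shaped like the part that bears spare_2_mid but purple or yellow is not meant. There is more than one size of the part that bears rod_grip; the job needs the smaller.

How it is judged:
By the outcome, as a careful person would: the job done as asked, in the order asked, and still so for the second after the job is handed in, while the arm keeps its last pose, push and grip.
It also fails if it takes over 72 s, if anything falls off the work surface, if the arm or the gripper's body presses on something with over 40 N, if the wrist force passes 120 N, or if a joint passes its speed limit or range.

ROBOT

A 7-joint arm with a two-finger parallel gripper is mounted at the origin on the work surface. World frame = base frame: x ahead of the robot, y to its left, z up, the work surface at z = 0. Lengths are in m, angles in rad, forces in N, time in s.
With the tool pointing down it reaches from about 0.425 to 0.875 m from the base axis. Payload 9.9 kg.
Tool frame: the origin (TCP) lies between the finger pads; the fingertips stand 8 mm ahead of it and the grasp point (between the pads) lies 11 mm behind it; z points along the fingers, y is the direction in which the jaws open and shut (so a half turn about z gives the same grasp; the last joint's range is limited). The gripper opens to 85 mm and grips with 20 to 120 N. Pads are 22 mm wide; open, the fingers measure 114 mm over their backs; the gripper's body (76 mm by 85 mm) begins 54 mm behind the grasp point. The pads swing forward as they close: fully open they stand 13 mm farther back than shut.
Start: joints at [-1.411, 0.576, 0.025, 1.437, -0.015, 1.129, -0.057], TCP at [0.163, 0.655, 0.205] pointing down, gripper open.
Joint ranges: [-2.76, 2.76], [-0.34, 2.15], [-1.52, 1.57], [0.19, 2.46], [-1.09, 4.23], [0.17, 1.99], [-2.82, 2.82]. Speed limits (rad/s): [2.22, 2.22, 3.01, 3.01, 3.14, 3.14, 3.14].

INTERFACE

Orientations are given as a 3x3 rotation matrix whose columns are the frame's x, y, z axes.
In Python, from plant import ctrl gives the robot as it stands. The module is installed in compiled form; this text tells all that it offers.
- The arm moves only by the tool arm_command, never from a script. Its argument "moves" is a list of rows, each a list of 7 numbers: the shift along the tool's x, y, z in units of 30 cm (1.0 is 30 cm), then the turn, a rotation vector about the tool's x, y, z in units of 60 degrees (1.0 is 60 degrees), then the opening, from 0 (shut) to 1 (fully open). A call has 1 to 20 rows; each row is the pose to reach, as a shift and turn from the pose measured when the call began, along the tool's axes at that moment; what a row does not reach only later rows make up. A row lasts 1/8 s, in which the tool goes at most 62.5 mm and 10.7 degrees, less where a joint would pass 70% of its speed; a pose out of reach is approached as far as the arm can. A call with a number of a shift or a turn outside -1 to 1 is refused whole. A call with a gripper value outside its range is refused whole. The fingers move at their own pace and stop on an object; "force" is the grip in N (left out, the last holds). Time passes only in rows, so rows that repeat a pose let the fingers close. It gives the time, the measured TCP pose, the force and the opening at its end, in the units of the state.
- ctrl.observe(): the state, without advancing time (a new reading comes with each control period).
- ctrl.capture(name): name is "side" or "top"; returns the picture (480x640x3 uint8, blue, green, red); there is no depth.
- ctrl.camera_params(name): a dict with "K" (3x3 intrinsics, pixels), "R" (3x3) and "t" (3): a world point X has camera coordinates R X + t. Camera axes: x right, y down, z forward; pixel columns grow to the right and rows downward; lengths in m; the calibration is good to about 2 mm. A picture is of the moment at which its call begins. camera_params takes no time and is no camera call.
- ctrl.hand_in(): hands the job in, once; it reports no verdict.
Trained networks look in the newest picture that a camera, given by its name, has taken for a name from the list of things; names that differ only in an ending like _2 or _b are one class to them, and where a whole thing is asked for, a point or a joint stands for the part that bears it (a point fixed in the world has none). Each returns a list of dicts, best first, with "p" (0 to 1); they miss things now and then, are a little off and sometimes report something else, mostly with a low value. They report only what shows in the picture. A call takes as long as a camera call. They do not tell look-alikes from the thing itself.
- ctrl.spot_in(label, camera): "location" ([x, y, z] in m, in world coordinates, good to about 4 mm: the middle of the surface that is visible of it).
- ctrl.masks_of(label, camera): "mask" (480x640 bool, what is visible of it).
- ctrl.spot_point(label, camera): "location" ([x, y, z] in m, in world coordinates, good to about 4 mm: a listed point, or the origin of a listed thing).
The state is a dict: "t": time; "joint_pos": joint angles; "joint_velocities": joint speeds; "joint_torque": joint torques, N m; "ee_pos": TCP position; "eef_rot": TCP orientation; "ft_force": force on the tool from outside, world axes, zero at the start; "ft_torque": the same for the moment, N m; "finger_gap": finger opening in m.
Only numpy, scipy, OpenCV 4.12 (cv2) and the standard library are available. Lean on these libraries where they do the work, as an engineer would, in place of code of your own. Each camera call takes 0.05 s, during which the arm holds its last target.

## Working session

There is one attempt and no reset: what is moved stays moved. The work goes in short steps, Python scripts to look and compute and a tool call to move; the robot and the scene stay as the last step left them, time stands still between calls to the robot, and variables do not carry over. Pictures are saved under pics/ and viewed, and the job is handed in when it is done.

Besides the shell and the picture viewer there is one more tool, called after "Emit:" as name([rows], argument=value, ...), one row to a line, values as JSON. arm_command: Moves the arm, as the interface text tells. Shifts and turns lie within -1 to 1; 1 stands for 30 cm of shift or 60 degrees of turn. Its arguments: {"type":"object","properties":{"moves":{"type":"array"},"force":{"type":"number"}},"required":["moves"]}

```bash
mkdir -p pics
cat > h.py <<'E'
import numpy as np, cv2
from plant import ctrl
def snap(n,f):
    im=np.array(ctrl.capture(n)); cv2.imwrite('pics/'+f,im); return im
def proj(n,X):
    c=ctrl.camera_params(n);K,R,t=map(np.array,(c['K'],c['R'],c['t']))
    p=K@(R@np.array(X)+t.ravel()); return p[:2]/p[2]
def ray(n,uv,z):
    c=ctrl.camera_params(n);K,R,t=map(np.array,(c['K'],c['R'],c['t']));t=t.ravel()
    d=R.T@np.linalg.inv(K)@np.array([uv[0],uv[1],1.]);o=-R.T@t
    return o+d*(z-o[2])/d[2]
E
python3 - <<'E'
from h import *
np.set_printoptions(precision=4,suppress=True)
o=ctrl.observe();print(o['t'],o['ee_pos'],o['eef_rot'],o['finger_gap'],o['ft_force'])
for n in('side','top'):
    snap(n,n+'0.png'); c=ctrl.camera_params(n);print(n,-np.array(c['R']).T@np.array(c['t']).ravel(),np.array(c['R'])[2],c['K'])
for l in['block','collar','rod_grip','holder','spare_1_mid','seated_1_mid','pocket_1','pocket_2','pocket_3','pocket_4','rod_foot']:
  for n in('top','side'):
    for d in ctrl.spot_point(l,n)[:5]: print(l,n,round(d['p'],2),np.array(d['location']))
print(ctrl.observe()['t'])
E
```

```text
0.0 [0.1628 0.6546 0.2039] [[-0.9704  0.2413 -0.0004]
 [ 0.2413  0.9704 -0.0017]
 [-0.0001 -0.0017 -1.    ]] 0.085291022178288 [-0.2865  0.8591 -0.6259]
side [-0.2096 -0.8627  0.8484] [ 0.5472  0.6262 -0.5553] [[536.4772   0.     317.2218]
 [  0.     536.4772 242.4086]
 [  0.       0.       1.    ]]
top [ 0.3812 -0.0326  1.6323] [ 0.0719  0.013  -0.9973] [[526.0301   0.     313.8808]
 [  0.     526.0301 233.672 ]
 [  0.       0.       1.    ]]
block top 0.57 [ 0.5527  0.108  -0.003 ]
block top 0.28 [ 0.4816 -0.2818  0.0529]
block side 0.82 [ 0.5465  0.1141 -0.003 ]
collar top 0.96 [0.5361 0.2358 0.0913]
collar side 0.87 [0.5422 0.2378 0.0857]
rod_grip top 0.68 [ 0.5575 -0.0156  0.0616]
rod_grip top 0.59 [0.545  0.3391 0.1705]
rod_grip top 0.55 [0.5376 0.2389 0.1277]
rod_grip side 0.73 [0.5428 0.3358 0.1672]
rod_grip side 0.45 [0.5384 0.2363 0.1251]
holder top 0.57 [ 0.4929 -0.3162 -0.0001]
holder top 0.31 [ 0.4951 -0.3574  0.0531]
holder side 0.72 [ 0.4948 -0.3234  0.0026]
holder side 0.43 [ 0.3953 -0.5335 -0.0004]
holder side 0.32 [0.3939 0.1216 0.0046]
spare_1_mid top 0.42 [ 0.4967
[... 1234 characters left out ...]
618 -0.0165  0.0595]
pocket_3 side 0.87 [0.5526 0.0407 0.0613]
pocket_3 side 0.74 [ 0.4938 -0.3569  0.0579]
pocket_3 side 0.7 [0.5456 0.1506 0.0621]
pocket_3 side 0.68 [0.5401 0.2383 0.0843]
pocket_4 top 0.86 [ 0.556  -0.0185  0.064 ]
pocket_4 top 0.74 [0.5489 0.095  0.0618]
pocket_4 top 0.69 [0.5502 0.0406 0.0605]
pocket_4 top 0.57 [0.5423 0.1497 0.0628]
pocket_4 top 0.41 [0.5385 0.2349 0.1258]
pocket_4 side 0.87 [ 0.5618 -0.0165  0.0595]
pocket_4 side 0.87 [0.5526 0.0407 0.0613]
pocket_4 side 0.74 [ 0.4938 -0.3569  0.0579]
pocket_4 side 0.7 [0.5456 0.1506 0.0621]
pocket_4 side 0.68 [0.5401 0.2383 0.0843]
rod_foot top 0.51 [0.5437 0.337  0.0017]
rod_foot side 0.73 [0.5473 0.34   0.0002]
1.2
```

View pics/top0.png

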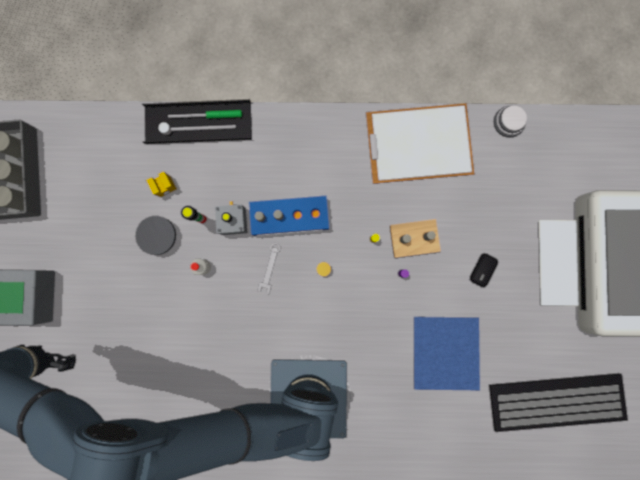

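View pics/side0.png

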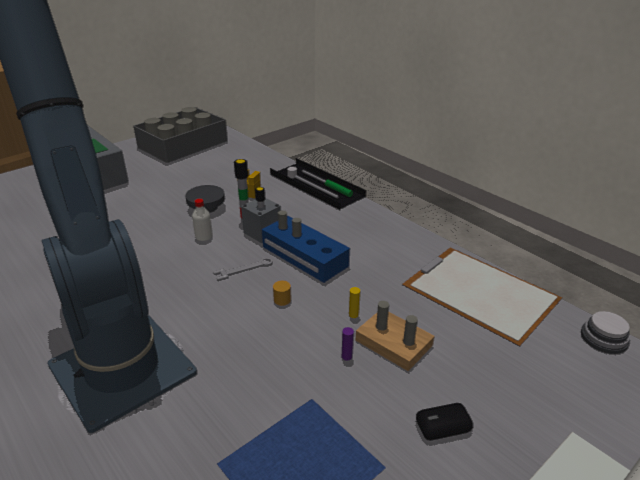

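The top view shows empty pockets with orange discs at (298,216) and (316,213), which are pockets 2 and 1. The spares are in the holder at (406,239) and (430,237). The knob on the pump is at (227,217), and the larger look-alike rod stands at (190,213). Next I refine these positions.

Run:
```python
from h import *
a=cv2.imread('pics/top0.png');b=cv2.imread('pics/side0.png')
c1=cv2.resize(a[190:250,180:340],(800,300),interpolation=cv2.INTER_CUBIC)
c2=cv2.resize(b[180:280,225:360],(800,593),interpolation=cv2.INTER_CUBIC)
c3=cv2.resize(a[210:270,360:450],(450,300),interpolation=cv2.INTER_CUBIC)
c4=cv2.resize(b[280:370,335:440],(350,300),interpolation=cv2.INTER_CUBIC)
cv2.imwrite('pics/z1.png',np.vstack([c1,np.hstack([c3,c4])]));cv2.imwrite('pics/z2.png',c2)
```

```text
(no output)
```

View pics/z1.png

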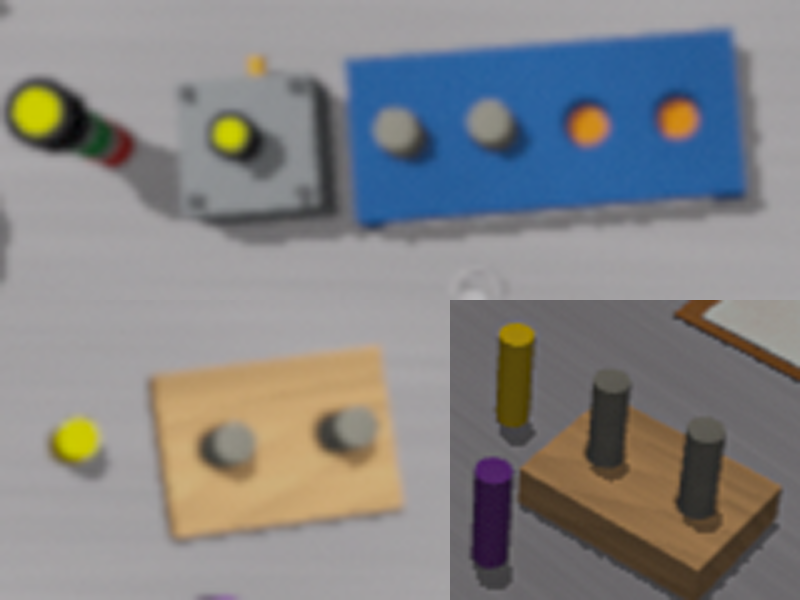

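View pics/z2.png

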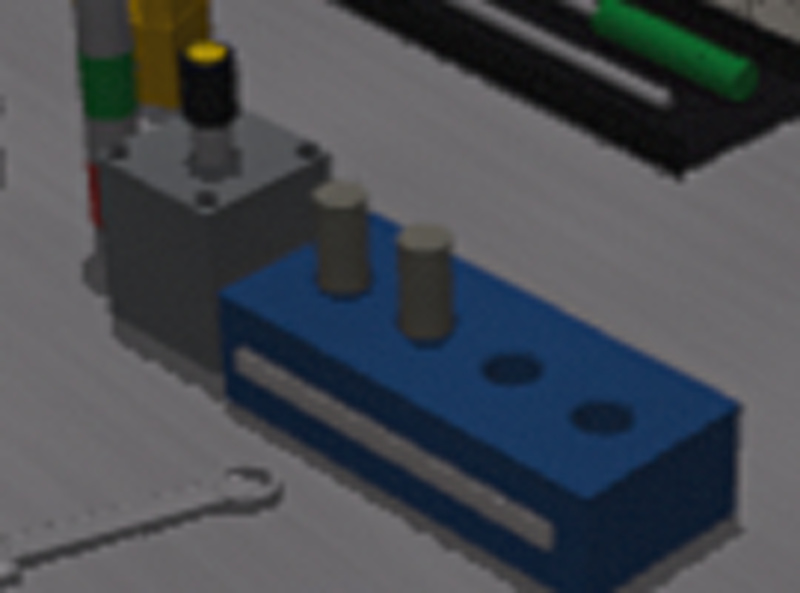

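```bash
cat > fit.py <<'E'
from h import *
from scipy.optimize import least_squares
np.set_printoptions(precision=4,suppress=True)
T=lambda x,y:(180+(x+.5)/5-.5,190+(y+.5)/5-.5)
S=lambda x,y:(225+(x+.5)/5.926-.5,180+(y+.5)/5.93-.5)
obs=[('top',T(347,62),(.05,.0725,.06)),('top',T(731,30),(.05,-.1625,.06)),('top',T(745,192),(-.05,-.1625,.06)),('top',T(362,222),(-.05,.0725,.06)),
('top',T(587,123),(0,-.0725,.06)),('top',T(678,117),(0,-.1275,.06)),('top',T(230,134),(0,.1275,.144)),
('top',T(398,131),(0,.0375,.105)),('top',T(491,122),(0,-.0175,.105)),
('side',S(512,369),(0,-.0725,.06)),('side',S(602,417),(0,-.1275,.06)),('side',S(738,408),(.05,-.1625,.06)),('side',S(588,497),(-.05,-.1625,.06)),('side',S(222,293),(-.05,.0725,.06)),('side',S(208,52),(0,.1275,.144)),
('side',S(342,189),(0,.0375,.105)),('side',S(425,238),(0,-.0175,.105))]
def W(p,q):
    c,s=np.cos(p[2]),np.sin(p[2]);return np.array([p[0]+c*q[0]-s*q[1],p[1]+s*q[0]+c*q[1],q[2]])
def go(o,x0):
    f=lambda p:np.concatenate([proj(n,W(p,q))-np.array(uv) for n,uv,q in o])
    r=least_squares(f,x0,loss='soft_l1');return r.x,f(r.x).reshape(-1,2)
if __name__=='__main__':
    for o in(obs,[k for k in obs if k[0]=='top'],[k for k in obs if k[0]=='side']):
        p,r=go(o,[.55,.11,.08]);print(p,np.abs(r).max(),'mouths',[W(p,(0,y,.06))[:2] for y in(-.1275,-.0725,.1275)])
        print(r)
    A=lambda x,y:(360+(x+.5)/5-.5,210+(y-300+.5)/5-.5)
    B=lambda x,y:(335+(x-450+.5)/3.333-.5,280+(y-300+.5)/3.333-.5)
    ho=[('top',A(232,443),(0,.036,.093)),('top',A(353,428),(0,-.036,.093)),('top',A(152,378),(.05,.07,.03)),('top',A(380,347),(.05,-.07,.03)),('top',A(403,508),(-.05,-.07,.03)),('top',A(174,538),(-.05,.07,.03)),
    ('side',B(612,381),(0,.036,.093)),('side',B(704,430),(0,-.036,.093)),('side',B(521,474),(-.05,.07,.03)),('side',B(697,571),(-.05,-.07,.03)),('side',B(778,490),(.05,-.07,.03))]
    for o in(ho,ho[:6],ho[6:]):
        p,r=go(o,[.49,-.32,.08]);print('holder',p,np.abs(r).max(),[W(p,(0,y,.06))[:2] for y in(.036,-.036)]);print(r)
E
python3 fit.py
```

```text
[0.5481 0.11   0.0907] 1.7166008114961642 mouths [array([ 0.5596, -0.017 ]), array([0.5546, 0.0377]), array([0.5365, 0.2369])]
[[-0.7143 -0.9593]
 [ 0.1831 -0.8762]
 [ 0.1036 -0.3004]
 [-1.3548  0.0142]
 [ 0.4973 -0.606 ]
 [ 0.532  -0.8849]
 [ 0.6793 -0.3804]
 [ 0.1215 -0.86  ]
 [ 0.2717 -0.581 ]
 [-0.1835  0.5427]
 [-0.1872  0.6819]
 [-0.2277 -0.2868]
 [-1.2589  0.9087]
 [-1.7166  0.1433]
 [-0.453   0.8799]
 [-0.4422  1.4468]
 [-0.3117  0.5451]]
[0.5463 0.1103 0.0894] 1.4995545587034655 mouths [array([ 0.5577, -0.0167]), array([0.5528, 0.0381]), array([0.5349, 0.2373])]
[[-0.817  -0.4037]
 [ 0.094  -0.2233]
 [-0.0275  0.3618]
 [-1.4996  0.5782]
 [ 0.3818  0.014 ]
 [ 0.4198 -0.2419]
 [ 0.5452  0.1863]
 [-0.0039 -0.269 ]
 [ 0.1494  0.0335]]
[0.5511 0.1113 0.089 ] 1.0937930356350876 mouths [array([ 0.5625, -0.0157]), array([0.5576, 0.0391]), array([0.5398, 0.2383])]
[[ 0.326  -0.0762]
 [ 0.2823  0.0489]
 [ 0.2086 -0.8891]
 [-0.8066  0.2234]
 [-1.0938 -0.4768]
 [ 0.211   0.3361]
 [ 0.153   0.8689]
 [ 0.2461 -0.0458]]
holder [ 0.4879 -0.3203  0.1472] 1.725969155330347 [array([ 0.4826, -0.2847]), array([ 0.4932, -0.3559])]
[[ 0.8287 -0.345 ]
 [ 1.0169 -0.7066]
 [-0.0345 -0.6923]
 [-0.1778 -0.761 ]
 [ 0.2572 -0.5113]
 [ 0.3918 -0.2204]
 [-1.218   0.6236]
 [-0.4245  0.6247]
 [-1.726  -0.7492]
 [-0.4647  0.9341]
 [ 0.1487 -0.4503]]
holder [ 0.4863 -0.3192  0.1399] 0.6497514700366196 [array([ 0.4813, -0.2835]), array([ 0.4913, -0.3548])]
[[ 0.4334  0.1166]
 [ 0.6498 -0.0669]
 [-0.3069 -0.3471]
 [-0.3982 -0.0844]
 [-0.2029  0.2034]
 [-0.1208  0.1598]]
holder [ 0.4899 -0.3207  0.1427] 1.1907358848295075 [array([ 0.4848, -0.285 ]), array([ 0.495 , -0.3563])]
[[-0.4223  0.2812]
 [ 0.2893  0.3378]
 [-0.9619 -1.1907]
 [ 0.125   0.6027]
 [ 0.8733 -0.6505]]
```

```bash
cat >> h.py <<'E'
from scipy.spatial.transform import Rotation as Ro
def plan(x,y,z,az):
    """units for TCP at x,y,z, jaws along azimuth az(rad), pointing down"""
    o=ctrl.observe();R=np.array(o['eef_rot']);p=np.array(o['ee_pos'])
    yv=np.array([np.cos(az),np.sin(az),0]);zv=np.array([0,0,-1.]);T=np.c_[np.cross(yv,zv),yv,zv]
    print('t',o['t'],'pos',p.round(4),'F',np.round(o['ft_force'],2),'gap',round(o['finger_gap'],4),'j',np.round(o['joint_pos'],2))
    print('shift',(R.T@(np.array([x,y,z])-p)/.3).round(4),'turn',(Ro.from_matrix(R.T@T).as_rotvec()/np.deg2rad(60)).round(4))
E
python3 -c "
from h import *
plan(.38,.42,.29,.8);plan(.55,.15,.29,.143)"
```

```text
t 1.2 pos [0.1629 0.6551 0.2048] F [-0.07 -0.31 -0.34] gap 0.0852 j [-1.41  0.58  0.02  1.44 -0.02  1.13 -0.06]
shift [-0.8914 -0.5857 -0.284 ] turn [-0.     -0.      0.5033]
t 1.2 pos [0.1629 0.6551 0.2048] F [-0.07 -0.31 -0.34] gap 0.0852 j [-1.41  0.58  0.02  1.44 -0.02  1.13 -0.06]
shift [-1.6585 -1.3223 -0.284 ] turn [-0.     -0.      1.1307]
```

Emit:
arm_command([
  [-0.1, -0.06, -0.28, 0, 0, 0.1, 0.7],
  [-0.89, -0.586, -0.284, 0, 0, 0.5, 0.7],
  [-0.89, -0.586, -0.284, 0, 0, 0.5, 0.7],
  [-0.89, -0.586, -0.284, 0, 0, 0.5, 0.7],
  [-0.89, -0.586, -0.284, 0, 0, 0.5, 0.7],
  [-0.89, -0.586, -0.284, 0, 0, 0.5, 0.7],
  [-0.89, -0.586, -0.284, 0, 0, 0.5, 0.7],
])

```text
t: 2.08
ee_pos: [0.3831, 0.4164, 0.291]
eef_rot: [[-0.715, 0.699, 0.002], [0.699, 0.715, -0.0], [-0.002, 0.002, -1.0]]
ft_force: [0.1, 1.1, -0.0]
finger_gap: 0.0598
```

```bash
python3 -c "
from h import *
plan(.54,.14,.29,.143)"
```

```text
t 2.075 pos [0.3831 0.4164 0.291 ] F [ 0.06  1.06 -0.02] gap 0.0598 j [-1.06  0.35  0.22  1.6  -0.08  1.2  -0.03]
shift [-1.0181 -0.2928  0.0046] turn [0.0019 0.0011 0.6238]
```

Emit:
arm_command([
  [-1, -0.29, 0, 0, 0, 0.62, 0.7],
  [-1, -0.29, 0, 0, 0, 0.62, 0.7],
  [-1, -0.29, 0, 0, 0, 0.62, 0.7],
  [-1, -0.29, 0, 0, 0, 0.62, 0.7],
  [-1, -0.29, 0, 0, 0, 0.62, 0.7],
  [-1, -0.29, 0, 0, 0, 0.62, 0.7],
])

```text
t: 2.82
ee_pos: [0.5384, 0.1399, 0.2916]
eef_rot: [[-0.14, 0.99, 0.004], [0.99, 0.14, -0.002], [-0.002, 0.003, -1.0]]
ft_force: [-0.8, 1.1, -0.9]
finger_gap: 0.0592
```

```bash
python3 -c "
from h import *
plan(.5,-.15,.2,.143)"
```

```text
t 2.825 pos [0.5384 0.1399 0.2916] F [-0.8   1.09 -0.86] gap 0.0592 j [-0.66  0.35  0.46  1.63 -0.16  1.19 -0.02]
shift [-0.9382 -0.2626  0.3067] turn [ 0.0031  0.0023 -0.0028]
```

Emit:
arm_command([
  [-0.94, -0.26, 0.25, 0, 0, 0, 0.7],
  [-0.94, -0.26, 0.25, 0, 0, 0, 0.7],
  [-0.94, -0.26, 0.25, 0, 0, 0, 0.7],
  [-0.94, -0.26, 0.3, 0, 0, 0, 0.7],
  [-0.94, -0.26, 0.3, 0, 0, 0, 0.7],
  [-0.94, -0.26, 0.3, 0, 0, 0, 0.7],
])

```text
t: 3.58
ee_pos: [0.4991, -0.1537, 0.2009]
eef_rot: [[-0.134, 0.991, 0.001], [0.991, 0.134, -0.003], [-0.003, 0.001, -1.0]]
ft_force: [-0.3, 0.9, -0.2]
finger_gap: 0.0598
```

```bash
python3 -c "
from h import *
plan(.4830,-.2845,.14,.143)"
```

```text
t 3.575 pos [ 0.4991 -0.1537  0.2009] F [-0.27  0.88 -0.24] gap 0.0598 j [-0.15  0.39  0.5   1.86 -0.22  0.95  0.59]
shift [-0.4245 -0.1117  0.2042] turn [ 0.0007  0.0029 -0.0086]
```

Emit:
arm_command([
  [-0.425, -0.11, 0.204, 0, 0, -0.009, 0.7],
  [-0.425, -0.11, 0.204, 0, 0, -0.009, 0.7],
  [-0.425, -0.11, 0.204, 0, 0, -0.009, 0.7],
  [-0.425, -0.11, 0.204, 0, 0, -0.009, 0.7],
  [-0.425, -0.11, 0.204, 0, 0, -0.009, 0.7],
])

```text
t: 4.2
ee_pos: [0.4849, -0.2823, 0.1403]
eef_rot: [[-0.146, 0.989, 0.002], [0.989, 0.146, -0.002], [-0.002, 0.002, -1.0]]
ft_force: [-1.2, 0.3, -0.8]
finger_gap: 0.0597
```

```bash
python3 -c "
from h import *
plan(.4830,-.2845,.0625,.143)
a=snap('top','t1.png');b=snap('side','s1.png')
c1=cv2.resize(a[195:285,345:465],(400,300),interpolation=cv2.INTER_CUBIC)
c2=cv2.resize(b[230:380,320:450],(520,600),interpolation=cv2.INTER_CUBIC)
cv2.imwrite('pics/z3.png',np.hstack([np.vstack([c1,c1*0])[:,:280+120],c2])[:, :800]);cv2.imwrite('pics/z3b.png',c2)"
```

```text
t 4.2 pos [ 0.4849 -0.2823  0.1403] F [-1.2   0.33 -0.76] gap 0.0597 j [ 0.14  0.51  0.46  1.84 -0.29  0.85  0.89]
shift [-0.0059 -0.0076  0.2592] turn [0.0014 0.0019 0.003 ]
```

View pics/z3.png

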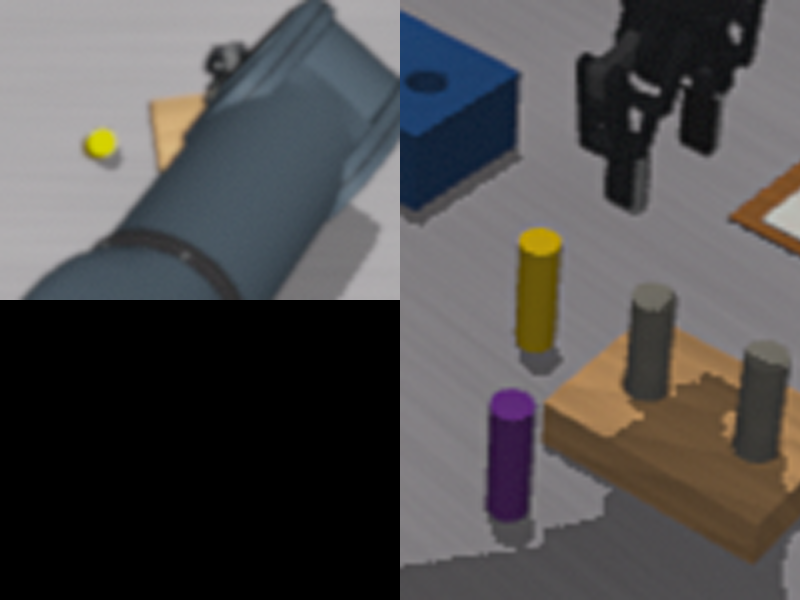

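```bash
python3 -c "
from h import *
for z in(.132,.137,.142,.147):print(z,proj('side',[.4849,-.2823,z]))
y=np.array([.989,.146,0])
for s in(-1,1):
  for z in(.137,.142):print(s,z,proj('side',np.array([.4849,-.2823,z])+s*.036*y))
print(proj('side',[.4826,-.2847,.093]),proj('side',[.4848,-.285,.093]))"
```

```text
0.132 [383.2701808  289.49863388]
0.137 [383.44245868 287.65417042]
0.142 [383.61557883 285.80068925]
0.147 [383.78954746 283.93812407]
-1 0.137 [373.52485543 295.82497514]
-1 0.142 [373.67677808 293.95394909]
1 0.137 [392.97106808 279.80384563]
1 0.142 [393.16362012 277.96798756]
[382.03323724 304.58100487] [382.83483696 304.21809954]
```

```bash
python3 -c "
from h import *
b=cv2.imread('pics/s1.png')
c2=cv2.resize(b[190:310,340:430],None,fx=6.5,fy=5,interpolation=cv2.INTER_CUBIC)
b2=b.copy()
y=np.array([.989,.146,0]);p=np.array([.4849,-.2823,0])
for s in(-1,0,1):
  u=proj('side',p+s*.03*y+[0,0,.137]);cv2.circle(c2,(int((u[0]-340)*6.5),int((u[1]-190)*5)),4,(0,0,255),-1)
cv2.imwrite('pics/z4.png',c2)"
```

```text
(no output)
```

View pics/z4.png

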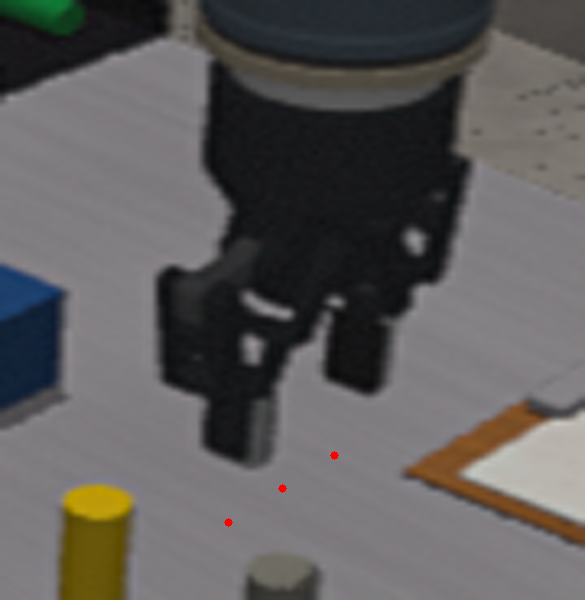

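View pics/s1.png

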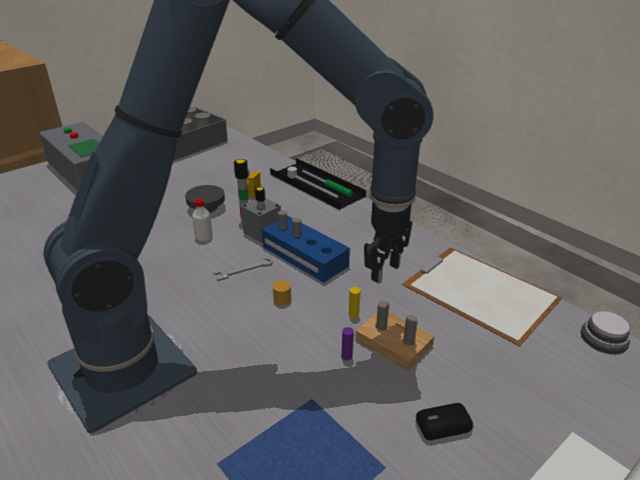

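```bash
python3 -c "
from h import *
a=cv2.imread('pics/t1.png')
c=cv2.resize(a[180:270,370:490],None,fx=6,fy=6,interpolation=cv2.INTER_CUBIC)
y=np.array([.989,.146,0]);p=np.array([.4849,-.2823,0])
for s in(-1,0,1):
  u=proj('top',p+s*.036*y+[0,0,.137]);print(u);cv2.circle(c,(int((u[0]-370)*6),int((u[1]-180)*6)),4,(0,0,255),-1)
cv2.imwrite('pics/z5.png',c)
print(ray('top',(413,211),.14),ray('top',(413,211),.17))
for z in (.14,.17): print(ray('side',(386,275),z))
"
```

```text
[410.40556289 248.58754251]
[408.5212939  236.05301178]
[406.64363945 223.56248232]
[ 0.55630541 -0.29468144  0.14      ] [ 0.55278491 -0.28941272  0.17      ]
[ 0.51859629 -0.25800342  0.14      ]
[ 0.48775862 -0.28360934  0.17      ]
```

View pics/z5.png

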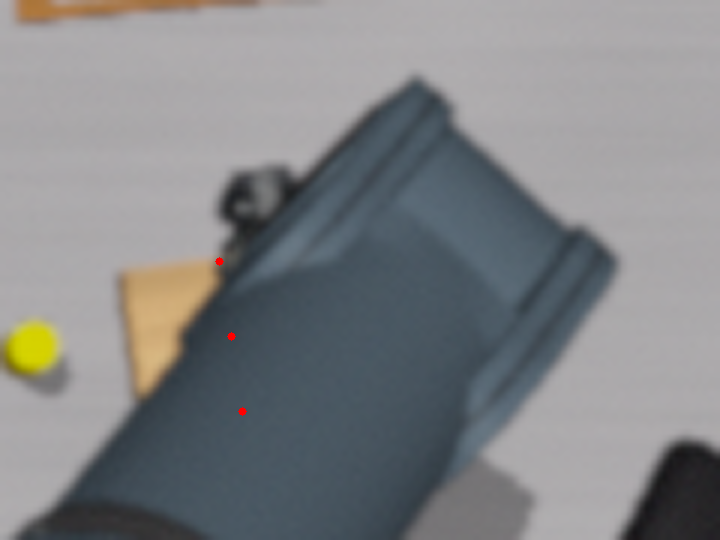

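```bash
python3 -c "
from h import *
a=cv2.imread('pics/top0.png')
y=np.array([.2413,.9704,0]);p=np.array([.1628,.6546,0])
print([proj('top',p+s*.0425*y+[0,0,.2]) for s in(-1,0,1)])
cv2.imwrite('pics/z6.png',cv2.resize(a[330:400,0:110],None,fx=7,fy=7,interpolation=cv2.INTER_CUBIC))
plan(.4830,-.2845,.105,.143)"
```

```text
[array([ 80.26658223, 354.01080661]), array([ 65.25822464, 349.96919031]), array([ 50.27671313, 345.93480342])]
t 4.3 pos [ 0.4848 -0.2825  0.1405] F [-0.91 -0.68 -0.98] gap 0.0598 j [ 0.14  0.51  0.46  1.84 -0.29  0.85  0.89]
shift [-0.0054 -0.0071  0.1184] turn [0.0018 0.0024 0.0033]
```

View pics/z6.png

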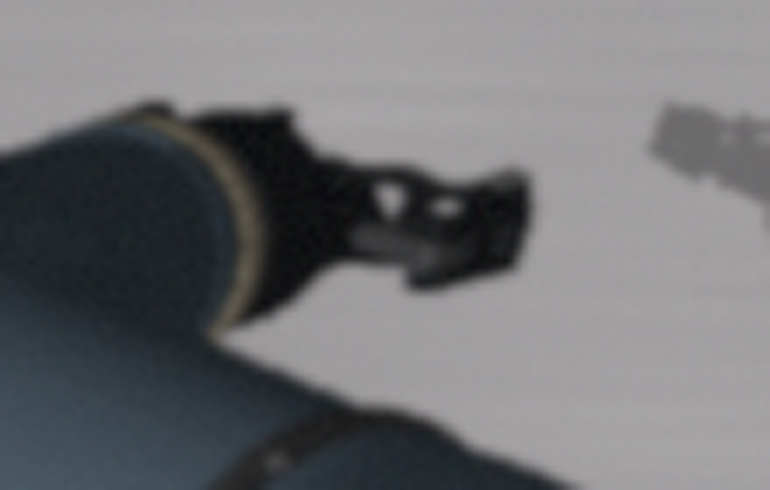

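Emit:
arm_command([
  [-0.006, -0.0076, 0.06, 0, 0, 0.003, 0.5],
  [-0.006, -0.0076, 0.117, 0, 0, 0.003, 0.5],
  [-0.006, -0.0076, 0.117, 0, 0, 0.003, 0.5],
  [-0.006, -0.0076, 0.117, 0, 0, 0.003, 0.5],
])

```text
t: 4.8
ee_pos: [0.4835, -0.2843, 0.1062]
eef_rot: [[-0.144, 0.99, 0.003], [0.99, 0.144, -0.002], [-0.003, 0.003, -1.0]]
ft_force: [-0.1, 0.6, -0.3]
finger_gap: 0.0428
```

```bash
python3 -c "
from h import *
plan(.4830,-.2845,.0625,.143)
o=ctrl.observe();R=np.array(o['eef_rot']);p=np.array(o['ee_pos'])
b=snap('side','s2.png')
c2=cv2.resize(b[220:340,340:430],None,fx=6.5,fy=5,interpolation=cv2.INTER_CUBIC)
for s in(-1,0,1):
  u=proj('side',p+s*o['finger_gap']/2*R[:,1]+R[:,2]*.008);cv2.circle(c2,(int((u[0]-340)*6.5),int((u[1]-220)*5)),4,(0,0,255),-1)
cv2.imwrite('pics/z7.png',c2)"
```

```text
t 4.8 pos [ 0.4835 -0.2843  0.1062] F [-0.12  0.56 -0.29] gap 0.0428 j [ 0.16  0.55  0.44  1.88 -0.32  0.77  0.92]
shift [-1.000e-04 -2.300e-03  1.458e-01] turn [0.0026 0.0027 0.0012]
```

View pics/z7.png

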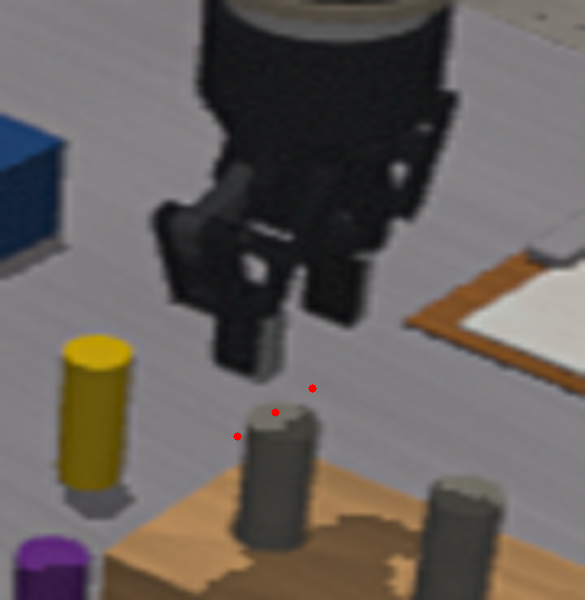

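The side view puts the fingertips about 12 px above where the reported pose projects, roughly 30 mm. Before going lower I'll shut the fingers in the air and check whether their forward swing explains it.

Emit:
arm_command([
  [0, 0, -0.07, 0, 0, 0, 0],
  [0, 0, -0.07, 0, 0, 0, 0],
  [0, 0, -0.07, 0, 0, 0, 0],
  [0, 0, -0.07, 0, 0, 0, 0],
])

```text
t: 5.35
ee_pos: [0.4832, -0.2842, 0.1269]
eef_rot: [[-0.144, 0.99, 0.003], [0.99, 0.144, -0.002], [-0.003, 0.002, -1.0]]
ft_force: [0.6, -0.1, 0.3]
finger_gap: 0.0002
```

```bash
cat >> h.py <<'E'
def look(n,f,box,fx,fy,pts=True):
    o=ctrl.observe();R=np.array(o['eef_rot']);p=np.array(o['ee_pos']);im=snap(n,f)
    x0,y0,x1,y1=box
    c=cv2.resize(im[y0:y1,x0:x1],None,fx=fx,fy=fy,interpolation=cv2.INTER_CUBIC)
    if pts:
      for s in(-1,0,1):
        u=proj(n,p+s*o['finger_gap']/2*R[:,1]+R[:,2]*.008);cv2.circle(c,(int((u[0]-x0+.5)*fx),int((u[1]-y0+.5)*fy)),3,(0,0,255),-1)
    cv2.imwrite('pics/z_'+f,c)
E
python3 -c "
from h import *
print(ctrl.observe()['finger_gap'],ctrl.observe()['ee_pos'])
look('side','s3.png',(340,190,430,310),6.5,5)
look('top','t3.png',(370,180,490,270),6,6)"
```

```text
0.00019062070731530112 [ 0.48321102 -0.28421154  0.12688772]
```

View pics/z_s3.png

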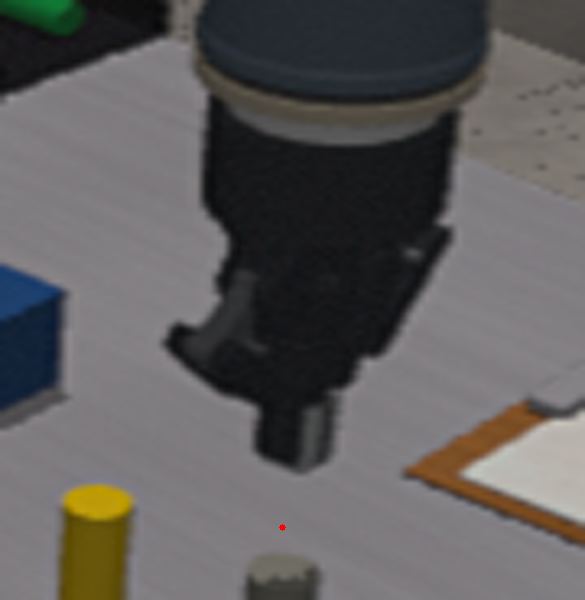

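View pics/z_t3.png

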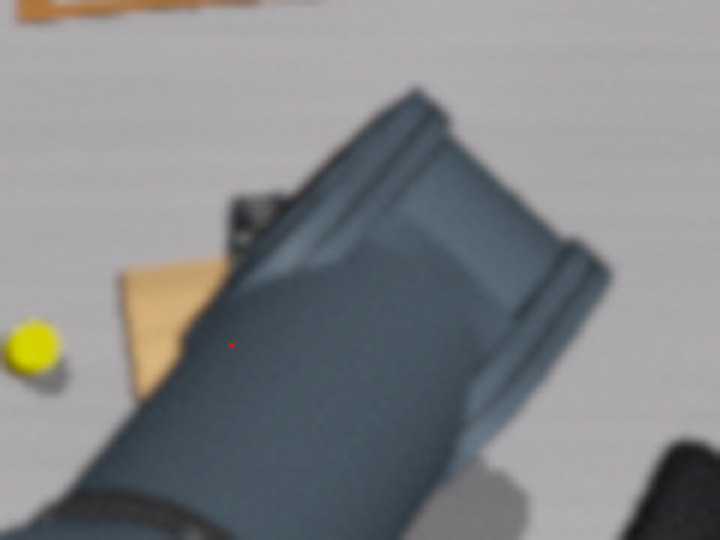

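```bash
cat >> h.py <<'E'
def tri(a,b):
    A=[];
    for n,uv in(('top',a),('side',b)):
        o=ray(n,uv,1.);d=ray(n,uv,0.)-o;d/=np.linalg.norm(d);A.append((o,d))
    M=sum(np.eye(3)-np.outer(d,d) for o,d in A);v=sum((np.eye(3)-np.outer(d,d))@o for o,d in A)
    X=np.linalg.solve(M,v);return X,[np.linalg.norm((np.eye(3)-np.outer(d,d))@(X-o)) for o,d in A]
E
python3 -c "
from h import *
print(tri((412.5,213),(408.5,236)))
# open pose (s1/t1)
print(tri((411.5,209),(340+465/6.5,190+160/5)))
# yellow tall sanity
print(tri((360+75/5,210+140/5),(340+97/6.5,190+500/5)))
print(proj('side',[.4832,-.2842,.119]),proj('side',[.4832,-.2842,.25]))
"
```

```text
(array([ 0.54333831, -0.27993416,  0.24100814]), [np.float64(0.005935933136355373), np.float64(0.00593593313635547)])
(array([ 0.55213134, -0.2741388 ,  0.26854719]), [np.float64(0.008048641273210219), np.float64(0.008048641273210153)])
(array([ 0.48463636, -0.19536332,  0.07737477]), [np.float64(0.0031010348639291412), np.float64(0.003101034863929095)])
[382.92969862 295.01073803] [387.69300991 244.13964125]
```

View pics/t3.png

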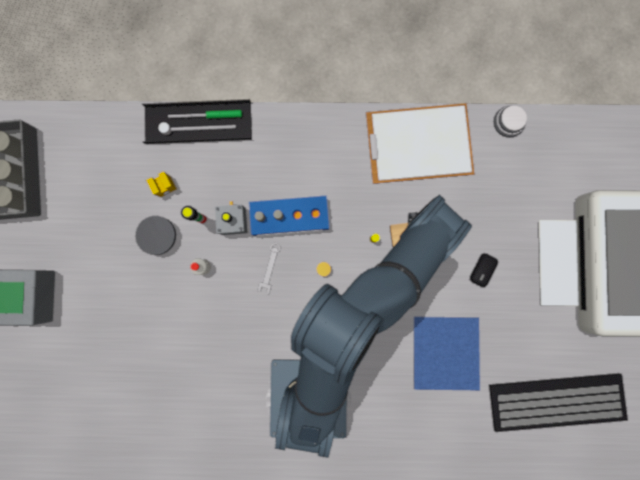

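Emit:
arm_command([
  [0, 0, 0, 0, 0, 0, 0.75],
  [0, 0, 0, 0, 0, 0, 0.75],
  [0, 0, 0, 0, 0, 0, 0.75],
  [0, 0, 0.06, 0, 0, 0, 0.75],
  [0, 0, 0.1, 0, 0, 0, 0.75],
  [0, 0, 0.11, 0, 0, 0, 0.75],
  [0, 0, 0.12, 0, 0, 0, 0.75],
  [0, 0, 0.12, 0, 0, 0, 0.75],
])

```text
t: 6.45
ee_pos: [0.4834, -0.2845, 0.091]
eef_rot: [[-0.143, 0.99, 0.003], [0.99, 0.143, -0.002], [-0.003, 0.003, -1.0]]
ft_force: [-0.6, 0.4, -0.2]
finger_gap: 0.0644
```

```bash
python3 -c "
from h import *
plan(.4830,-.2845,.0625,.143)
look('side','s4.png',(340,220,430,340),6.5,5)"
```

```text
t 6.45 pos [ 0.4834 -0.2845  0.091 ] F [-0.64  0.35 -0.24] gap 0.0644 j [ 0.17  0.57  0.42  1.9  -0.34  0.74  0.93]
shift [ 0.0004 -0.0016  0.0951] turn [0.0024 0.0027 0.0009]
```

View pics/z_s4.png

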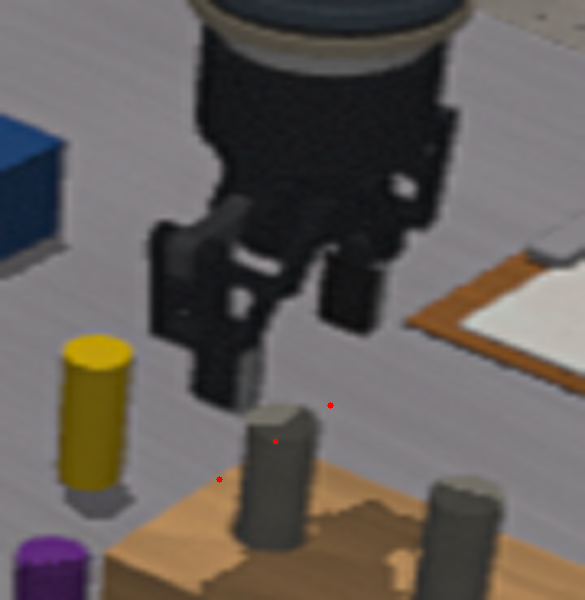

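Emit:
arm_command([
  [0, 0, 0.03, 0, 0, 0, 0.75],
  [0, 0, 0.05, 0, 0, 0, 0.75],
  [0, 0, 0.06, 0, 0, 0, 0.75],
  [0, 0, 0.06, 0, 0, 0, 0.75],
])

```text
t: 7.0
ee_pos: [0.4833, -0.2845, 0.0728]
eef_rot: [[-0.143, 0.99, 0.003], [0.99, 0.143, -0.002], [-0.003, 0.002, -1.0]]
ft_force: [0.2, -0.4, 0.8]
finger_gap: 0.064
```

```bash
python3 -c "
from h import *
plan(.4830,-.2845,.0625,.143)
look('side','s5.png',(340,220,430,340),6.5,5)"
```

```text
t 7.0 pos [ 0.4833 -0.2845  0.0728] F [ 0.16 -0.4   0.77] gap 0.064 j [ 0.18  0.6   0.41  1.91 -0.35  0.7   0.94]
shift [ 0.0003 -0.0011  0.0344] turn [0.0021 0.0025 0.0007]
```

View pics/z_s5.png

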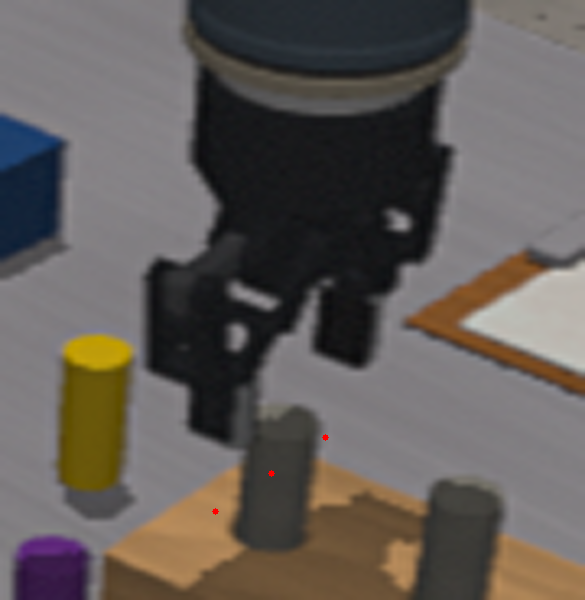

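Emit:
arm_command([
  [0, 0, 0.03, 0, 0, 0, 0.75],
  [0, 0, 0.06, 0, 0, 0, 0.75],
  [0, 0, 0.09, 0, 0, 0, 0.75],
  [0, 0, 0.09, 0, 0, 0, 0.75],
])

```text
t: 7.55
ee_pos: [0.483, -0.2844, 0.0451]
eef_rot: [[-0.143, 0.99, 0.001], [0.99, 0.143, -0.002], [-0.002, 0.001, -1.0]]
ft_force: [0.5, 0.2, 0.3]
finger_gap: 0.064
```

```bash
python3 -c "
from h import *
plan(.4830,-.2845,.0425,.143)
look('side','s6.png',(340,220,430,340),6.5,5)
look('top','t6.png',(370,180,490,270),6,6)"
```

```text
t 7.55 pos [ 0.483  -0.2844  0.0451] F [0.48 0.2  0.3 ] gap 0.064 j [ 0.2   0.64  0.38  1.93 -0.38  0.64  0.97]
shift [-0.0005 -0.0001  0.0087] turn [0.0011 0.0018 0.0007]
```

View pics/z_s6.png

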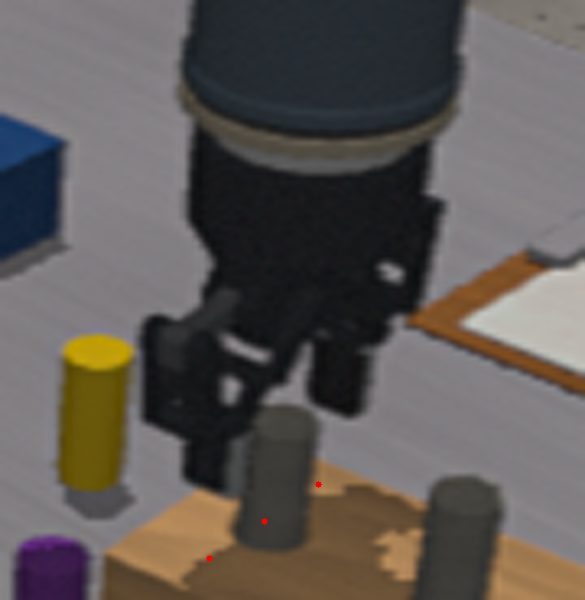

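Emit:
arm_command([
  [0, 0, 0, 0, 0, 0, 0.3],
  [0, 0, 0, 0, 0, 0, 0.2],
  [0, 0, 0, 0, 0, 0, 0.2],
  [0, 0, 0, 0, 0, 0, 0.2],
  [0, 0, 0, 0, 0, 0, 0.2],
], force=30)

```text
t: 8.28
ee_pos: [0.4837, -0.2849, 0.0462]
eef_rot: [[-0.143, 0.99, 0.003], [0.99, 0.143, -0.003], [-0.003, 0.003, -1.0]]
ft_force: [-0.2, -0.3, 5.1]
finger_gap: 0.0236
```

```bash
python3 -c "
from h import *
plan(.4830,-.2845,.0425,.143)
look('side','s7.png',(340,220,430,340),6.5,5)"
```

```text
t 8.275 pos [ 0.4837 -0.2849  0.0462] F [-0.19 -0.28  5.11] gap 0.0236 j [ 0.2   0.63  0.38  1.93 -0.38  0.64  0.97]
shift [ 0.0016 -0.0022  0.0124] turn [0.0026 0.0029 0.0007]
```

View pics/z_s7.png

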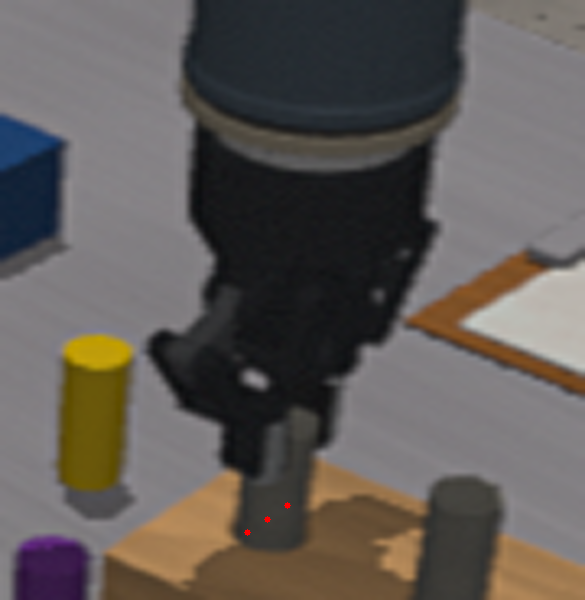

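Emit:
arm_command([
  [0, 0, 0, 0, 0, 0, 0.5],
  [0, 0, 0, 0, 0, 0, 0.5],
  [0, 0, 0.01, 0, 0, 0, 0.5],
  [0, 0, 0.02, 0, 0, 0, 0.5],
  [0, 0, 0.03, 0, 0, 0, 0.5],
  [0, 0, 0.035, 0, 0, 0, 0.5],
])

```text
t: 9.07
ee_pos: [0.4836, -0.2849, 0.0354]
eef_rot: [[-0.143, 0.99, 0.003], [0.99, 0.143, -0.002], [-0.003, 0.002, -1.0]]
ft_force: [-0.2, -0.3, 0.5]
finger_gap: 0.043
```

```bash
python3 -c "
from h import *
plan(.4830,-.2845,.0425,.143)
look('side','s8.png',(340,220,430,340),6.5,5)"
```

```text
t 9.075 pos [ 0.4836 -0.2849  0.0354] F [-0.25 -0.31  0.48] gap 0.043 j [ 0.21  0.65  0.37  1.94 -0.39  0.62  0.97]
shift [ 0.0014 -0.0017 -0.0237] turn [0.0023 0.0027 0.0006]
```

View pics/z_s8.png

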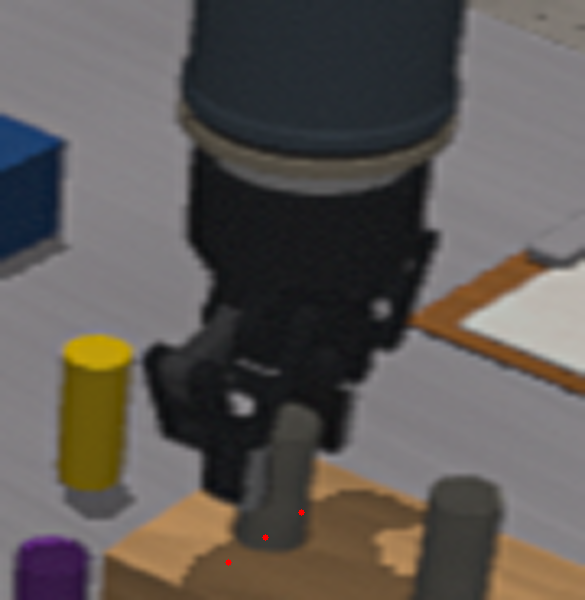

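Emit:
arm_command([
  [0, 0, 0, 0, 0, 0, 0.2],
  [0, 0, 0, 0, 0, 0, 0.2],
  [0, 0, 0, 0, 0, 0, 0.2],
  [0, 0, 0, 0, 0, 0, 0.2],
], force=40)

```text
t: 9.62
ee_pos: [0.4836, -0.2849, 0.0354]
eef_rot: [[-0.143, 0.99, 0.003], [0.99, 0.143, -0.003], [-0.003, 0.002, -1.0]]
ft_force: [-0.4, -0.4, 0.6]
finger_gap: 0.0237
```

```bash
python3 -c "
from h import *
plan(.4830,-.2845,.135,.143)
print(ctrl.observe()['ft_torque'])"
```

```text
t 9.625 pos [ 0.4836 -0.2849  0.0354] F [-0.41 -0.44  0.61] gap 0.0237 j [ 0.21  0.65  0.37  1.94 -0.39  0.62  0.97]
shift [ 0.0006 -0.001  -0.332 ] turn [0.0024 0.0028 0.0005]
[-0.00471431  0.0460718   0.04526363]
```

Emit:
arm_command([
  [0, 0, -0.05, 0, 0, 0, 0.2],
  [0, 0, -0.15, 0, 0, 0, 0.2],
  [0, 0, -0.3, 0, 0, 0, 0.2],
  [0, 0, -0.4, 0, 0, 0, 0.2],
  [0, 0, -0.4, 0, 0, 0, 0.2],
])

```text
t: 10.25
ee_pos: [0.4844, -0.2854, 0.1584]
eef_rot: [[-0.143, 0.99, 0.007], [0.99, 0.143, -0.005], [-0.006, 0.007, -1.0]]
ft_force: [0.8, 0.2, -2.2]
finger_gap: 0.0236
```

```bash
python3 -c "
from h import *
plan(.558,-.017,.16,.09)"
```

```text
t 10.25 pos [ 0.4844 -0.2854  0.1584] F [ 0.79  0.17 -2.17] gap 0.0236 j [ 0.13  0.49  0.48  1.82 -0.28  0.89  0.89]
shift [ 0.8505  0.3709 -0.0075] turn [0.0064 0.0051 0.0511]
```

Emit:
arm_command([
  [0.15, 0.065, -0.01, 0, 0, 0.01, 0.2],
  [0.32, 0.14, -0.01, 0, 0, 0.02, 0.2],
  [0.5, 0.22, -0.01, 0.006, 0.005, 0.03, 0.2],
  [0.68, 0.3, -0.01, 0.006, 0.005, 0.04, 0.2],
  [0.8, 0.35, -0.01, 0.006, 0.005, 0.05, 0.2],
  [0.85, 0.371, -0.01, 0.006, 0.005, 0.051, 0.2],
  [0.85, 0.371, -0.01, 0.006, 0.005, 0.051, 0.2],
  [0.85, 0.371, -0.01, 0.006, 0.005, 0.051, 0.2],
])

```text
t: 11.25
ee_pos: [0.5575, -0.0193, 0.1607]
eef_rot: [[-0.088, 0.996, 0.0], [0.996, 0.088, -0.001], [-0.001, -0.0, -1.0]]
ft_force: [0.1, -0.7, -0.0]
finger_gap: 0.0239
```

```bash
python3 -c "
from h import *
plan(.558,-.017,.0924,.09)
look('side','s9.png',(270,170,370,290),6,5,False)
look('top','t9.png',(240,170,360,260),6,6,False)"
```

```text
t 11.25 pos [ 0.5575 -0.0193  0.1607] F [ 0.05 -0.73 -0.05] gap 0.0239 j [-0.38  0.49  0.5   1.82 -0.29  0.9   0.34]
shift [0.0078 0.0024 0.2278] turn [-0.      0.001  -0.0022]
```

View pics/z_s9.png

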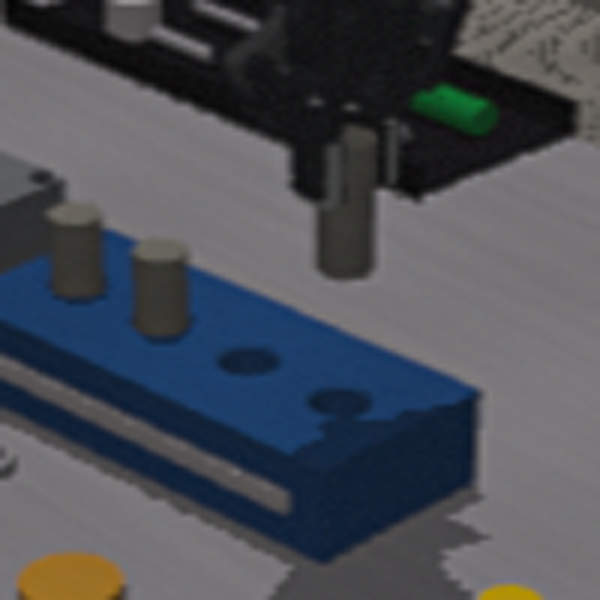

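View pics/z_t9.png

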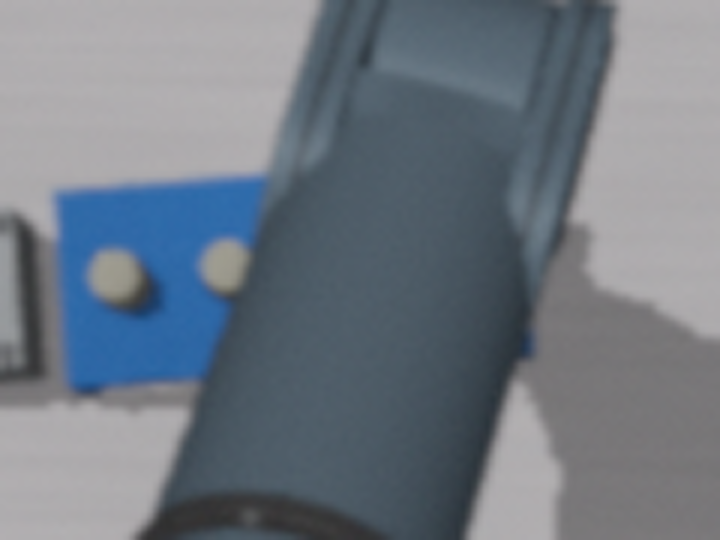

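```bash
cat > rel.py <<'E'
from h import *
def rel(bot,zb,mouth,box=(270,170),f=(6,5)):
    g=lambda q:((q[0]+.5)/f[0]-.5+box[0],(q[1]+.5)/f[1]-.5+box[1])
    a=ray('side',g(bot),zb);b=ray('side',g(mouth),.06);return a.round(4),b.round(4),(b-a)[:2].round(4)
E
python3 -c "
from rel import *
print(rel((346,266),.1433,(340,402)))
print(rel((346,266),.1433,(248,361)))"
```

```text
(array([ 0.5623, -0.017 ,  0.1433]), array([ 0.5619, -0.0155,  0.06  ]), array([-0.0004,  0.0015]))
(array([ 0.5623, -0.017 ,  0.1433]), array([0.5566, 0.0396, 0.06  ]), array([-0.0058,  0.0566]))
```

Emit:
arm_command([
  [0.004, 0, 0.07, 0, 0, 0, 0.2],
  [0.006, 0, 0.15, 0, 0, 0, 0.2],
  [0.006, 0, 0.22, 0, 0, 0, 0.2],
  [0.006, 0, 0.25, 0, 0, 0, 0.2],
  [0.006, 0, 0.25, 0, 0, 0, 0.2],
  [0.006, 0, 0.25, 0, 0, 0, 0.2],
])

```text
t: 12.1
ee_pos: [0.558, -0.0178, 0.0866]
eef_rot: [[-0.087, 0.996, 0.002], [0.996, 0.087, -0.001], [-0.001, 0.002, -1.0]]
ft_force: [0.8, 0.7, -1.2]
finger_gap: 0.0239
```

```bash
python3 -c "
from h import *
plan(.5573,-.0175,.0474,.09)
look('side','s10.png',(270,170,370,290),6,5,False)"
```

```text
t 12.1 pos [ 0.558  -0.0178  0.0866] F [ 0.83  0.67 -1.25] gap 0.0239 j [-0.34  0.58  0.44  1.9  -0.36  0.73  0.4 ]
shift [ 0.0015 -0.0025  0.1308] turn [ 0.0015  0.0008 -0.003 ]
```

View pics/z_s10.png

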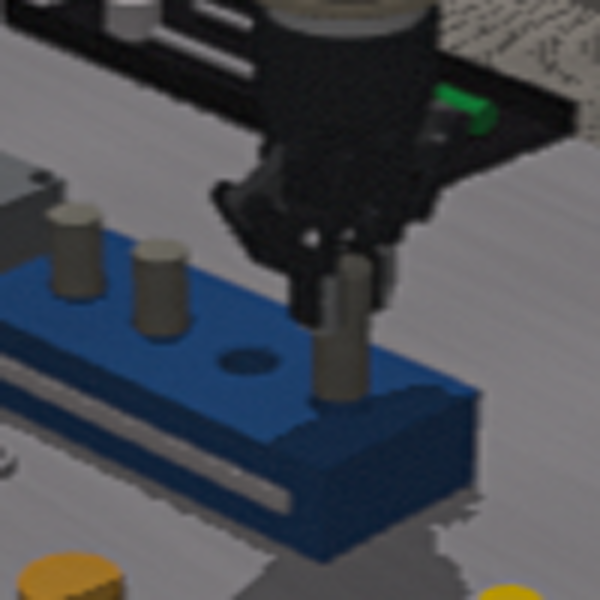

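```bash
python3 -c "
from rel import *
print(rel((341,390),.0692,(340,402)))"
```

```text
(array([ 0.5605, -0.0175,  0.0692]), array([ 0.5619, -0.0155,  0.06  ]), array([0.0014, 0.002 ]))
```

Emit:
arm_command([
  [0.003, 0, 0.01, 0, 0, -0.003, 0.2],
  [0.003, 0, 0.02, 0, 0, -0.003, 0.2],
  [0.003, 0, 0.03, 0, 0, -0.003, 0.2],
  [0.003, 0, 0.04, 0, 0, -0.003, 0.2],
  [0.003, 0, 0.045, 0, 0, -0.003, 0.2],
])

```text
t: 12.78
ee_pos: [0.5595, -0.0166, 0.0758]
eef_rot: [[-0.09, 0.996, 0.005], [0.996, 0.09, 0.001], [0.0, 0.005, -1.0]]
ft_force: [-7.1, 3.5, 39.6]
finger_gap: 0.0238
```

Emit:
arm_command([
  [0, 0, -0.015, 0, 0, 0, 0.2],
  [0, 0, -0.015, 0, 0, 0, 0.2],
  [0, 0, -0.015, 0, 0, 0, 0.2],
])

```text
t: 13.15
ee_pos: [0.5592, -0.0165, 0.0799]
eef_rot: [[-0.09, 0.996, 0.005], [0.996, 0.09, 0.001], [0.0, 0.005, -1.0]]
ft_force: [0.2, 0.1, -1.1]
finger_gap: 0.0238
```

```bash
python3 -c "
from h import *
plan(.5570,-.0165,.0474,.09)
look('side','s11.png',(270,170,370,290),6,5,False)"
```

```text
t 13.15 pos [ 0.5592 -0.0165  0.0799] F [ 0.15  0.07 -1.11] gap 0.0238 j [-0.34  0.59  0.44  1.91 -0.37  0.71  0.41]
shift [ 0.0007 -0.0078  0.1083] turn [ 0.0045 -0.0003  0.0002]
```

View pics/z_s11.png

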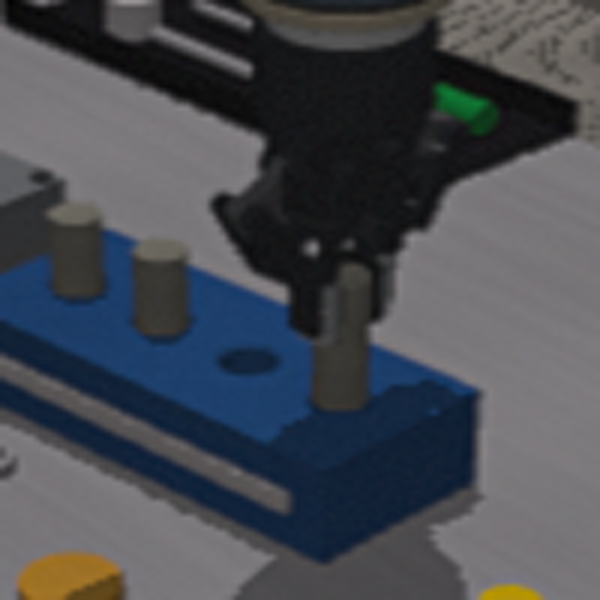

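Emit:
arm_command([
  [0.001, -0.008, 0, 0.004, 0, 0, 0.2],
  [0.001, -0.008, 0.005, 0.004, 0, 0, 0.2],
  [0.001, -0.008, 0.012, 0.004, 0, 0, 0.2],
  [0.001, -0.008, 0.02, 0.004, 0, 0, 0.2],
])

```text
t: 13.7
ee_pos: [0.5576, -0.0166, 0.0763]
eef_rot: [[-0.09, 0.996, 0.003], [0.996, 0.09, 0.002], [0.001, 0.003, -1.0]]
ft_force: [-10.3, 2.5, 52.8]
finger_gap: 0.0239
```

Emit:
arm_command([
  [0, 0, -0.012, 0, 0, 0, 0.2],
  [0.001, -0.006, -0.012, 0.003, 0, 0, 0.2],
  [0.001, -0.006, -0.008, 0.003, 0, 0, 0.2],
  [0.001, -0.006, 0, 0.003, 0, 0, 0.2],
  [0.001, -0.006, 0.008, 0.003, 0, 0, 0.2],
])

```text
t: 14.32
ee_pos: [0.5567, -0.0166, 0.0762]
eef_rot: [[-0.089, 0.996, 0.002], [0.996, 0.089, 0.002], [0.002, 0.002, -1.0]]
ft_force: [-3.1, 1.3, 39.5]
finger_gap: 0.0238
```

Emit:
arm_command([
  [0, 0, -0.012, 0, 0, 0, 0.2],
  [0.003, -0.005, -0.012, 0.002, 0, 0, 0.2],
  [0.003, -0.005, -0.008, 0.002, 0, 0, 0.2],
  [0.003, -0.005, 0, 0.002, 0, 0, 0.2],
  [0.003, -0.005, 0.004, 0.002, 0, 0, 0.2],
])

```text
t: 14.95
ee_pos: [0.5554, -0.0159, 0.0762]
eef_rot: [[-0.089, 0.996, 0.001], [0.996, 0.089, 0.003], [0.003, 0.001, -1.0]]
ft_force: [-8.0, 2.0, 33.8]
finger_gap: 0.0235
```

```bash
python3 -c "
from h import *
plan(.5570,-.0165,.0474,.09)
print(ctrl.observe()['ft_torque'])
look('side','s12.png',(300,200,360,260),10,10,False)"
```

```text
t 14.95 pos [ 0.5554 -0.0159  0.0762] F [-8.03  2.03 33.82] gap 0.0235 j [-0.33  0.59  0.43  1.92 -0.37  0.71  0.41]
shift [-0.0028  0.0052  0.0961] turn [ 0.0008 -0.0029 -0.0009]
[0.35186585 2.16860755 0.00549288]
```

View pics/z_s12.png

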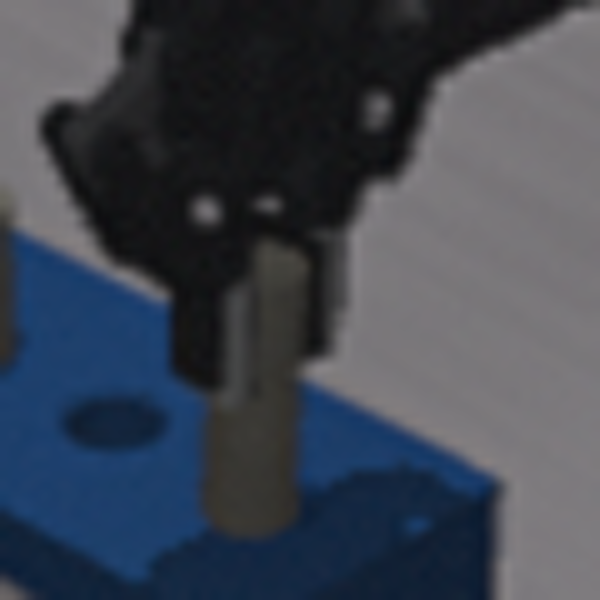

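```bash
python3 -c "
from h import *
a=ray('side',(300+250.5/10-.5,200+513.5/10-.5),.0588);b=ray('side',(326.2,249.9),.06);print(a,b,b-a)
# refine mouths from first side image by dark threshold
im=cv2.imread('pics/side0.png')[225:265,295:345].astype(float).sum(2)
cv2.imwrite('pics/m.png',cv2.resize(cv2.imread('pics/side0.png')[230:260,300:345],None,fx=16,fy=16,interpolation=cv2.INTER_CUBIC))
print(ctrl.observe()['ft_torque'])"
```

```text
[ 0.55716511 -0.01421953  0.0588    ] [ 0.56212839 -0.01505153  0.06      ] [ 0.00496328 -0.00083201  0.0012    ]
[ 2.78271078e-01  1.61674088e+00 -3.72872947e-04]
```

View pics/m.png

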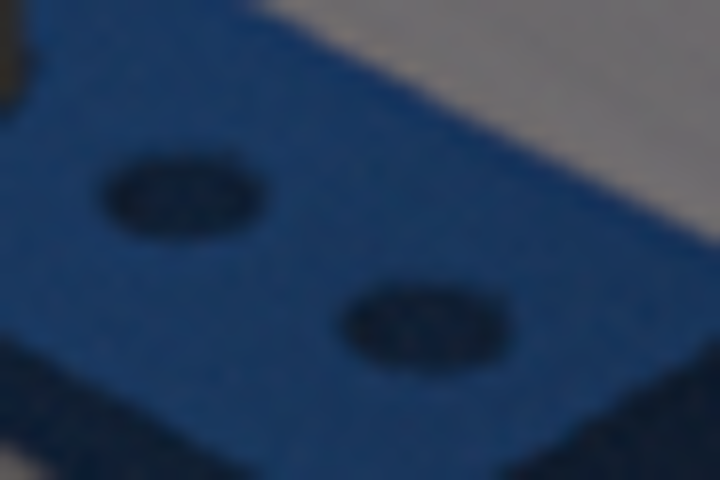

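Emit:
arm_command([
  [0, 0, -0.012, 0, 0, 0, 0.2],
  [-0.002, 0.019, -0.012, 0, -0.003, 0, 0.2],
  [-0.002, 0.019, -0.012, 0, -0.003, 0, 0.2],
  [-0.002, 0.019, -0.006, 0, -0.003, 0, 0.2],
  [-0.002, 0.019, 0, 0, -0.003, 0, 0.2],
])

```text
t: 15.62
ee_pos: [0.5608, -0.0159, 0.0759]
eef_rot: [[-0.089, 0.996, 0.0], [0.996, 0.089, 0.0], [0.0, 0.0, -1.0]]
ft_force: [0.5, 0.3, -0.6]
finger_gap: 0.0241
```

```bash
python3 -c "
from h import *
plan(.5604,-.0167,.0474,.09)
print(ctrl.observe()['ft_torque'])
look('side','s13.png',(300,200,360,260),10,10,False)"
```

```text
t 15.625 pos [ 0.5608 -0.0159  0.0759] F [ 0.53  0.28 -0.6 ] gap 0.0241 j [-0.33  0.6   0.43  1.91 -0.37  0.71  0.4 ]
shift [-0.0025 -0.0017  0.0951] turn [ 0.0004 -0.     -0.0009]
[ 0.03585622 -0.10468777  0.04518073]
```

View pics/z_s13.png

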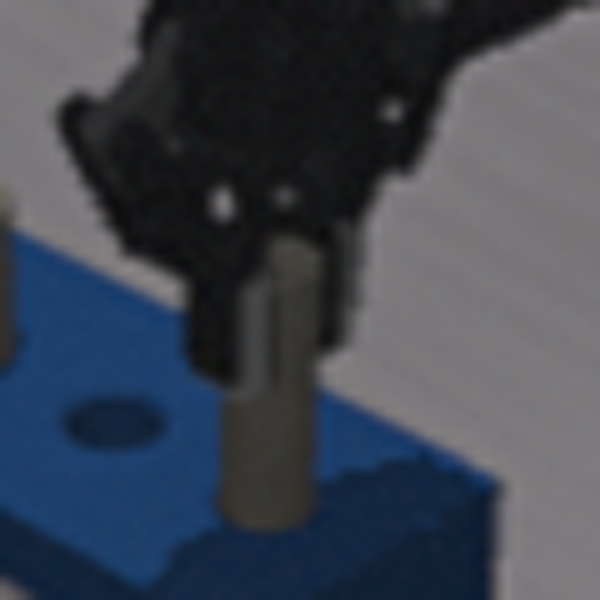

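Emit:
arm_command([
  [-0.001, 0, 0.008, 0, 0, 0, 0.2],
  [-0.001, 0, 0.016, 0, 0, 0, 0.2],
  [-0.001, 0, 0.024, 0, 0, 0, 0.2],
])

```text
t: 16.05
ee_pos: [0.5609, -0.016, 0.0685]
eef_rot: [[-0.089, 0.996, 0.001], [0.996, 0.089, 0.0], [0.0, 0.001, -1.0]]
ft_force: [0.7, 1.2, -0.5]
finger_gap: 0.024
```

```bash
python3 -c "
from h import *
plan(.5604,-.0167,.0474,.09)
print(ctrl.observe()['ft_torque'])"
```

```text
t 16.05 pos [ 0.5609 -0.016   0.0685] F [ 0.73  1.19 -0.53] gap 0.024 j [-0.33  0.61  0.43  1.91 -0.38  0.7   0.41]
shift [-0.002  -0.002   0.0702] turn [ 0.0005 -0.0002 -0.0008]
[ 0.24793889 -0.11023298 -0.0472657 ]
```

Emit:
arm_command([
  [0, 0, 0.015, 0, 0, 0, 0.2],
  [0, 0, 0.03, 0, 0, 0, 0.2],
  [0, 0, 0.045, 0, 0, 0, 0.2],
  [0, 0, 0.056, 0, 0, 0, 0.2],
  [0, 0, 0.06, 0, 0, 0, 0.2],
])

```text
t: 16.68
ee_pos: [0.5609, -0.016, 0.0502]
eef_rot: [[-0.089, 0.996, 0.0], [0.996, 0.089, 0.0], [0.0, 0.0, -1.0]]
ft_force: [-0.9, 1.3, -0.8]
finger_gap: 0.0241
```

```bash
python3 -c "
from h import *
plan(.5609,-.016,.0464,.09)
print(ctrl.observe()['ft_torque'])"
```

```text
t 16.675 pos [ 0.5609 -0.016   0.0502] F [-0.9   1.25 -0.77] gap 0.0241 j [-0.32  0.63  0.41  1.93 -0.39  0.66  0.43]
shift [ 0.0001 -0.0001  0.0128] turn [ 0.0004 -0.0002 -0.0008]
[ 0.20092699 -0.1147924  -0.00676163]
```

Emit:
arm_command([
  [0, 0, 0.004, 0, 0, 0, 0.2],
  [0, 0, 0.008, 0, 0, 0, 0.2],
  [0, 0, 0.012, 0, 0, 0, 0.2],
  [0, 0, 0.014, 0, 0, 0, 0.2],
])

```text
t: 17.18
ee_pos: [0.561, -0.0161, 0.0467]
eef_rot: [[-0.089, 0.996, 0.001], [0.996, 0.089, 0.001], [0.001, 0.001, -1.0]]
ft_force: [-3.7, 1.3, 15.4]
finger_gap: 0.0237
```

Emit:
arm_command([
  [0, 0, 0, 0, 0, 0, 0.5],
  [0, 0, 0, 0, 0, 0, 0.6],
  [0, 0, -0.1, 0, 0, 0, 0.6],
  [0, 0, -0.25, 0, 0, 0, 0.6],
  [0, 0, -0.4, 0, 0, 0, 0.6],
  [0, 0, -0.4, 0, 0, 0, 0.6],
])

```text
t: 17.92
ee_pos: [0.5628, -0.0167, 0.1699]
eef_rot: [[-0.089, 0.996, 0.007], [0.996, 0.089, 0.001], [0.0, 0.007, -1.0]]
ft_force: [-0.3, 0.2, -1.5]
finger_gap: 0.0515
```

```bash
python3 -c "
from h import *
plan(.495,-.3567,.16,.143)
look('side','s14.png',(225,170,365,290),5.5,5,False)"
```

```text
t 17.925 pos [ 0.5628 -0.0167  0.1699] F [-0.29  0.18 -1.53] gap 0.0515 j [-0.39  0.49  0.51  1.81 -0.29  0.92  0.34]
shift [-1.109  -0.3259  0.0305] turn [ 0.0063 -0.     -0.0518]
```

View pics/z_s14.png

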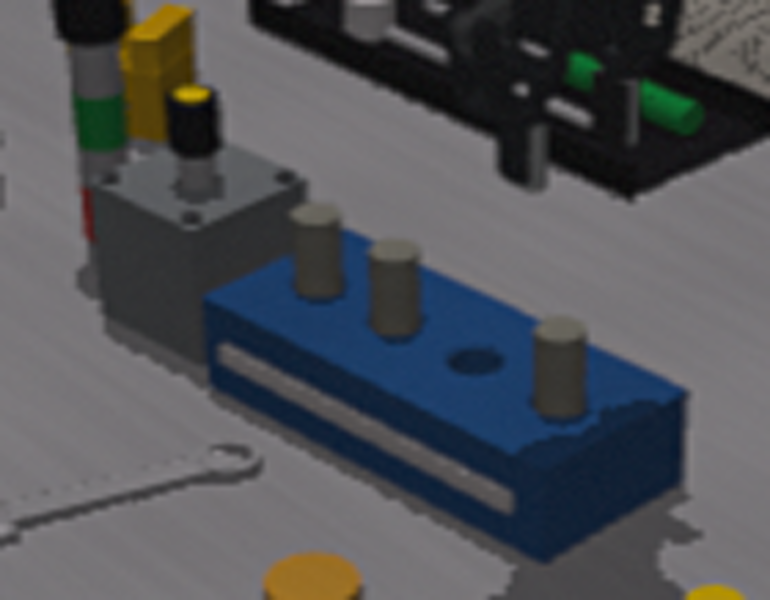

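Emit:
arm_command([
  [-0.2, -0.06, 0, 0.006, 0, -0.01, 0.6],
  [-0.4, -0.12, 0, 0.006, 0, -0.02, 0.6],
  [-0.6, -0.18, 0, 0.006, 0, -0.03, 0.6],
  [-0.8, -0.24, 0, 0.006, 0, -0.04, 0.6],
  [-1, -0.3, 0, 0.006, 0, -0.052, 0.6],
  [-1, -0.33, 0, 0.006, 0, -0.052, 0.6],
  [-1, -0.33, 0, 0.006, 0, -0.052, 0.6],
])

```text
t: 18.85
ee_pos: [0.4885, -0.3235, 0.1662]
eef_rot: [[-0.141, 0.99, -0.005], [0.99, 0.141, 0.002], [0.002, -0.004, -1.0]]
ft_force: [0.3, 0.9, -0.7]
finger_gap: 0.0514
```

```bash
python3 -c "
from h import *
plan(.4939,-.3562,.12,.143)"
```

```text
t 18.85 pos [ 0.4885 -0.3235  0.1662] F [ 0.27  0.94 -0.66] gap 0.0514 j [ 0.2   0.53  0.48  1.74 -0.29  0.95  0.93]
shift [-0.1109  0.0029  0.1536] turn [-0.0042 -0.0023 -0.0011]
```

Emit:
arm_command([
  [-0.08, 0.003, 0, -0.004, -0.002, 0, 0.6],
  [-0.111, 0.003, 0.1, -0.004, -0.002, 0, 0.6],
  [-0.111, 0.003, 0.19, -0.004, -0.002, 0, 0.6],
  [-0.111, 0.003, 0.19, -0.004, -0.002, 0, 0.6],
  [-0.111, 0.003, 0.19, -0.004, -0.002, 0, 0.6],
])

```text
t: 19.48
ee_pos: [0.4948, -0.3553, 0.1097]
eef_rot: [[-0.143, 0.99, 0.0], [0.99, 0.143, 0.0], [0.0, 0.0, -1.0]]
ft_force: [0.4, 0.0, 0.5]
finger_gap: 0.051
```

```bash
python3 -c "
from h import *
plan(.4939,-.3562,.0354,.143)
look('side','s15.png',(350,220,450,340),6,5,False)"
```

```text
t 19.475 pos [ 0.4948 -0.3553  0.1097] F [0.42 0.03 0.54] gap 0.051 j [ 0.27  0.61  0.44  1.75 -0.33  0.85  1.01]
shift [-0.0026 -0.0036  0.2477] turn [ 0.0003 -0.0003  0.0005]
```

View pics/z_s15.png

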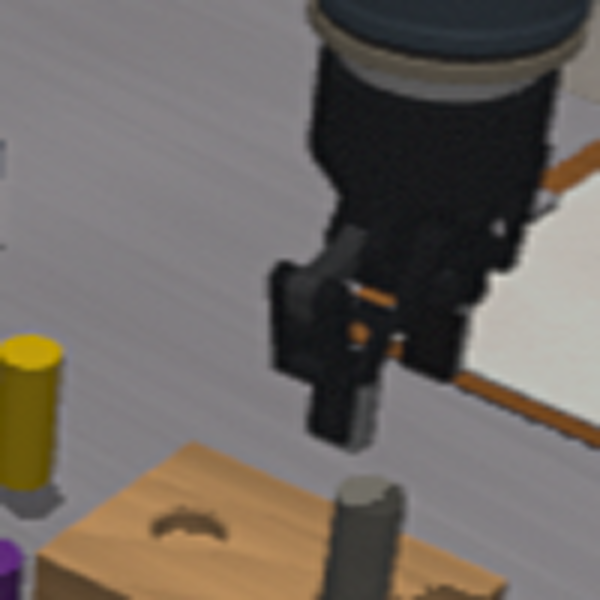

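Emit:
arm_command([
  [-0.003, -0.0035, 0.06, 0, 0, 0, 0.6],
  [-0.003, -0.0035, 0.12, 0, 0, 0, 0.6],
  [-0.003, -0.0035, 0.18, 0, 0, 0, 0.6],
  [-0.003, -0.0035, 0.23, 0, 0, 0, 0.6],
  [-0.003, -0.0035, 0.248, 0, 0, 0, 0.6],
  [-0.003, -0.0035, 0.248, 0, 0, 0, 0.6],
])

```text
t: 20.27
ee_pos: [0.4938, -0.3569, 0.0353]
eef_rot: [[-0.142, 0.99, 0.0], [0.99, 0.142, -0.0], [-0.0, 0.0, -1.0]]
ft_force: [0.3, -0.5, -0.2]
finger_gap: 0.0512
```

Emit:
arm_command([
  [0, 0, 0, 0, 0, 0, 0.2],
  [0, 0, 0, 0, 0, 0, 0.2],
  [0, 0, 0, 0, 0, 0, 0.2],
  [0, 0, 0, 0, 0, 0, 0.2],
  [0, 0, 0, 0, 0, 0, 0.2],
], force=40)

```text
t: 20.9
ee_pos: [0.4942, -0.3572, 0.0359]
eef_rot: [[-0.142, 0.99, 0.001], [0.99, 0.142, -0.001], [-0.001, 0.001, -1.0]]
ft_force: [-0.3, 0.9, 5.9]
finger_gap: 0.0241
```

```bash
python3 -c "
from h import *
plan(.4939,-.3562,.0354,.143)
print(ctrl.observe()['ft_torque'])
look('side','s16.png',(350,220,450,340),6,5,False)"
```

```text
t 20.9 pos [ 0.4942 -0.3572  0.0359] F [-0.34  0.87  5.9 ] gap 0.0241 j [ 0.31  0.7   0.39  1.81 -0.39  0.7   1.06]
shift [ 0.0034 -0.0005  0.0017] turn [ 0.0012  0.0007 -0.0002]
[0.04637395 0.1399278  0.05044727]
```

View pics/z_s16.png

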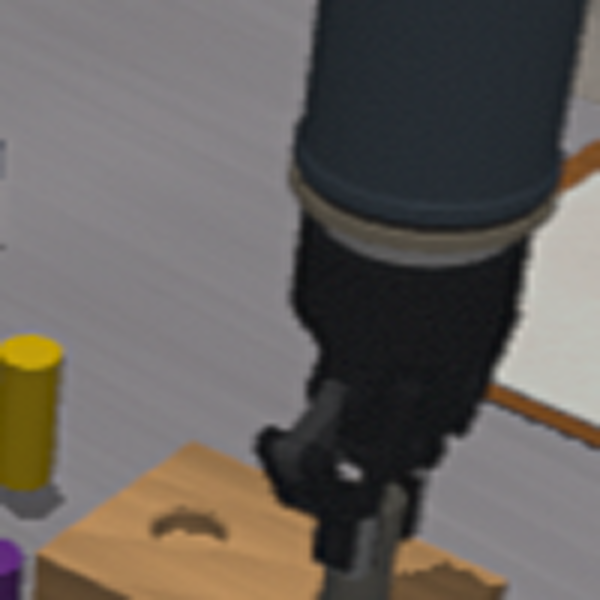

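Emit:
arm_command([
  [0, 0, -0.05, 0, 0, 0, 0.2],
  [0, 0, -0.15, 0, 0, 0, 0.2],
  [0, 0, -0.3, 0, 0, 0, 0.2],
  [0, 0, -0.42, 0, 0, 0, 0.2],
  [0, 0, -0.42, 0, 0, 0, 0.2],
])

```text
t: 21.58
ee_pos: [0.4951, -0.3583, 0.1655]
eef_rot: [[-0.142, 0.99, 0.006], [0.99, 0.142, -0.003], [-0.004, 0.005, -1.0]]
ft_force: [0.9, 0.1, -0.9]
finger_gap: 0.0238
```

```bash
python3 -c "
from h import *
plan(.54,-.1,.165,.11);plan(.556,.0378,.165,.09)"
```

```text
t 21.575 pos [ 0.4951 -0.3583  0.1655] F [ 0.87  0.13 -0.91] gap 0.0238 j [ 0.25  0.56  0.48  1.69 -0.3   0.97  0.98]
shift [ 8.309e-01  2.705e-01 -4.000e-04] turn [0.0053 0.004  0.0312]
t 21.575 pos [ 0.4951 -0.3583  0.1655] F [ 0.87  0.13 -0.91] gap 0.0238 j [ 0.25  0.56  0.48  1.69 -0.3   0.97  0.98]
shift [ 1.278   0.3887 -0.0017] turn [0.0053 0.004  0.0503]
```

Emit:
arm_command([
  [0.2, 0.065, 0, 0, 0, 0.01, 0.2],
  [0.4, 0.13, 0, 0.005, 0.004, 0.02, 0.2],
  [0.6, 0.19, 0, 0.005, 0.004, 0.03, 0.2],
  [0.8, 0.25, 0, 0.005, 0.004, 0.04, 0.2],
  [0.98, 0.3, 0, 0.005, 0.004, 0.05, 0.2],
])

```text
t: 22.2
ee_pos: [0.5419, -0.0519, 0.1643]
eef_rot: [[-0.091, 0.996, -0.001], [0.996, 0.091, 0.0], [0.0, -0.001, -1.0]]
ft_force: [0.5, 0.4, -0.5]
finger_gap: 0.0241
```

```bash
python3 -c "
from h import *
plan(.556,.0378,.165,.09)"
```

```text
t 22.2 pos [ 0.5419 -0.0519  0.1643] F [ 0.51  0.42 -0.53] gap 0.0241 j [-0.34  0.47  0.52  1.85 -0.29  0.89  0.41]
shift [ 0.2936  0.0738 -0.0024] turn [-0.0007 -0.0004  0.0008]
```

Emit:
arm_command([
  [0.15, 0.04, 0, 0, 0, 0, 0.2],
  [0.29, 0.074, 0, 0, 0, 0, 0.2],
  [0.294, 0.074, 0, 0, 0, 0, 0.2],
  [0.294, 0.074, 0.1, 0, 0, 0, 0.2],
  [0.294, 0.074, 0.2, 0, 0, 0, 0.2],
  [0.294, 0.074, 0.26, 0, 0, 0, 0.2],
  [0.294, 0.074, 0.26, 0, 0, 0, 0.2],
  [0.294, 0.074, 0.26, 0, 0, 0, 0.2],
])

```text
t: 23.2
ee_pos: [0.5561, 0.0372, 0.0869]
eef_rot: [[-0.09, 0.996, -0.0], [0.996, 0.09, 0.0], [0.0, -0.0, -1.0]]
ft_force: [0.8, -0.1, -0.4]
finger_gap: 0.0239
```

```bash
python3 -c "
from h import *
plan(.556,.0378,.0464,.09)
look('side','s17.png',(285,200,345,260),10,10,False)"
```

```text
t 23.2 pos [0.5561 0.0372 0.0869] F [ 0.78 -0.1  -0.43] gap 0.0239 j [-0.45  0.58  0.45  1.91 -0.37  0.74  0.31]
shift [ 0.0019 -0.0003  0.1348] turn [-0.0004 -0.0002 -0.0001]
```

View pics/z_s17.png

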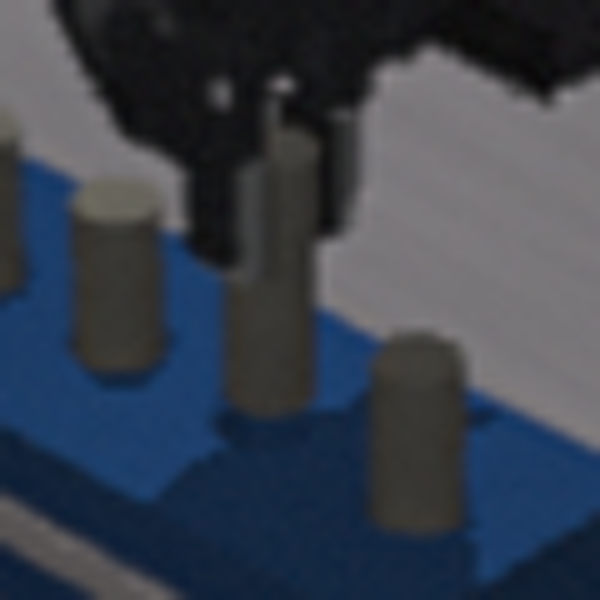

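```bash
python3 -c "
from h import *
a=ray('side',(311.4,239.0),.069);b=ray('side',(311.0,241.7),.06);print(a,b,b-a)"
```

```text
[0.55745098 0.03858752 0.069     ] [0.5570579  0.03977874 0.06      ] [-0.00039308  0.00119123 -0.009     ]
```

Visually within about 1 mm; I add 0.9 mm in y and lower it gently.

Emit:
arm_command([
  [0.003, 0, 0.01, 0, 0, 0, 0.2],
  [0.003, 0, 0.02, 0, 0, 0, 0.2],
  [0.003, 0, 0.03, 0, 0, 0, 0.2],
  [0.003, 0, 0.036, 0, 0, 0, 0.2],
  [0.003, 0, 0.04, 0, 0, 0, 0.2],
])

```text
t: 23.88
ee_pos: [0.5562, 0.0384, 0.0749]
eef_rot: [[-0.09, 0.996, -0.0], [0.996, 0.09, 0.0], [0.0, 0.0, -1.0]]
ft_force: [0.2, 0.7, -0.8]
finger_gap: 0.024
```

```bash
python3 -c "
from h import *
plan(.556,.0378,.0464,.09)
print(ctrl.observe()['ft_torque'])"
```

```text
t 23.875 pos [0.5562 0.0384 0.0749] F [ 0.16  0.7  -0.79] gap 0.024 j [-0.44  0.6   0.44  1.92 -0.38  0.71  0.32]
shift [-0.0019 -0.0009  0.095 ] turn [ 0.     -0.0003  0.0001]
[-0.00516162  0.12771232 -0.01032315]
```

Emit:
arm_command([
  [0, 0, 0.01, 0, 0, 0, 0.2],
  [0, 0, 0.02, 0, 0, 0, 0.2],
  [0, 0, 0.03, 0, 0, 0, 0.2],
])

```text
t: 24.25
ee_pos: [0.5562, 0.0384, 0.0657]
eef_rot: [[-0.09, 0.996, -0.0], [0.996, 0.09, 0.0], [0.0, 0.0, -1.0]]
ft_force: [0.1, -0.3, -0.5]
finger_gap: 0.0242
```

It's in without contact force. I'll continue to the floor, expected near z 0.047.

Emit:
arm_command([
  [0, 0, 0.015, 0, 0, 0, 0.2],
  [0, 0, 0.03, 0, 0, 0, 0.2],
  [0, 0, 0.045, 0, 0, 0, 0.2],
  [0, 0, 0.052, 0, 0, 0, 0.2],
  [0, 0, 0.056, 0, 0, 0, 0.2],
  [0, 0, 0.06, 0, 0, 0, 0.2],
  [0, 0, 0.064, 0, 0, 0, 0.2],
])

```text
t: 25.12
ee_pos: [0.5565, 0.0383, 0.0477]
eef_rot: [[-0.09, 0.996, 0.001], [0.996, 0.09, 0.001], [0.001, 0.001, -1.0]]
ft_force: [-5.8, 1.0, 27.7]
finger_gap: 0.0239
```

Emit:
arm_command([
  [0, 0, 0, 0, 0, 0, 0.5],
  [0, 0, 0, 0, 0, 0, 0.6],
  [0, 0, -0.1, 0, 0, 0, 0.6],
  [0, 0, -0.25, 0, 0, 0, 0.6],
  [0, 0, -0.45, 0, 0, 0, 0.6],
  [0, 0, -0.55, 0, 0, 0, 0.6],
  [0, 0, -0.55, 0, 0, 0, 0.6],
])

```text
t: 26.0
ee_pos: [0.5577, 0.0382, 0.215]
eef_rot: [[-0.09, 0.996, 0.005], [0.996, 0.09, 0.002], [0.001, 0.005, -1.0]]
ft_force: [0.6, -1.5, -0.9]
finger_gap: 0.0513
```

```bash
python3 -c "
from h import *
for z in(.165,.17,.175,.18,.185,.19): print(z,proj('side',[.55,-.018,z]))
plan(.5382,.2378,.21,.09)
look('side','s18.png',(225,150,365,290),5.5,4.2,False)"
```

```text
0.165 [323.9281621  217.17775843]
0.17 [323.95191594 215.43652196]
0.175 [323.9757698  213.68795274]
0.18 [323.99972434 211.93200435]
0.185 [324.02378018 210.16862999]
0.19 [324.04793796 208.39778245]
t 26.0 pos [0.5577 0.0382 0.215 ] F [ 0.63 -1.46 -0.94] gap 0.0513 j [-0.52  0.44  0.55  1.75 -0.27  1.02  0.22]
shift [ 0.6686 -0.005   0.0175] turn [ 0.0052 -0.0014  0.0001]
```

View pics/z_s18.png

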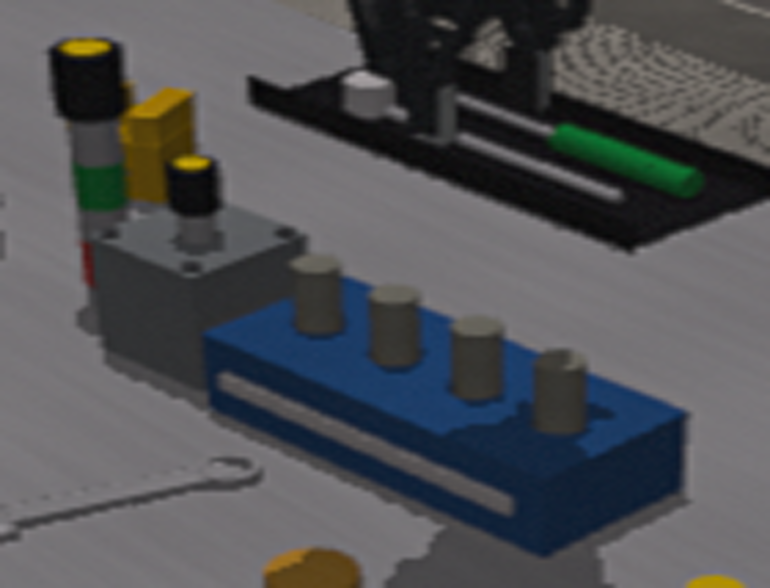

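Emit:
arm_command([
  [0.15, 0, 0.01, 0.005, 0, 0, 0.6],
  [0.32, 0, 0.01, 0.005, 0, 0, 0.6],
  [0.5, -0.003, 0.01, 0.005, 0, 0, 0.6],
  [0.62, -0.005, 0.015, 0.005, -0.001, 0, 0.6],
  [0.668, -0.005, 0.017, 0.005, -0.001, 0, 0.6],
  [0.668, -0.005, 0.017, 0.005, -0.001, 0, 0.6],
  [0.668, -0.005, 0.1, 0.005, -0.001, 0, 0.6],
  [0.668, -0.005, 0.13, 0.005, -0.001, 0, 0.6],
  [0.668, -0.005, 0.13, 0.005, -0.001, 0, 0.6],
])

```text
t: 27.18
ee_pos: [0.5372, 0.2363, 0.1742]
eef_rot: [[-0.088, 0.996, -0.004], [0.996, 0.088, -0.001], [-0.001, -0.004, -1.0]]
ft_force: [1.4, 0.0, 0.3]
finger_gap: 0.0512
```

```bash
python3 -c "
from h import *
plan(.5382,.2378,.086,.09)
look('side','s19.png',(225,130,325,250),6,5,False)
look('top','t19.png',(170,170,270,270),6,6,True)"
```

```text
t 27.175 pos [0.5372 0.2363 0.1742] F [1.44 0.   0.27] gap 0.0512 j [-0.82  0.52  0.51  1.73 -0.3   0.97 -0.1 ]
shift [0.0048 0.0047 0.2939] turn [-0.0035  0.0006 -0.0016]
```

View pics/z_s19.png

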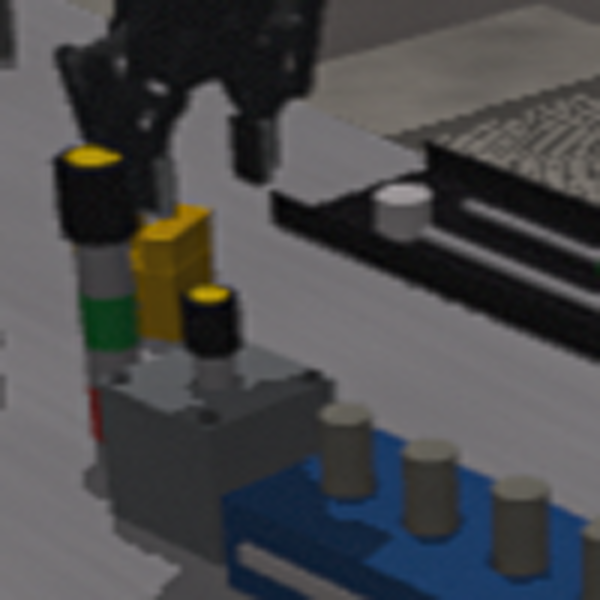

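View pics/z_t19.png

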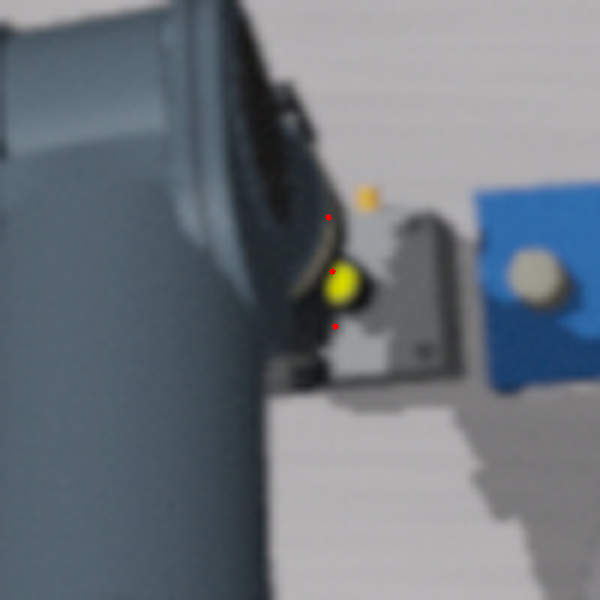

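```bash
python3 -c "
from h import *
c=lambda n,X,b,f:((proj(n,X)-np.array(b)+.5)*np.array(f)).round(0)
for z in(.144,.19,.2,.21): print(z,c('side',[.5388,.2366,z],(225,130),(6,5)),c('side',[.5398,.2383,z],(225,130),(6,5)))
for z in(.144,.2,.26,.29): print(z,[c('top',[.5372+s*.055,.2363+s*.005,z],(170,170),(6,6)) for s in(-1,0,1)])
"
```

```text
0.144 [213. 298.] [212. 296.]
0.19 [207. 223.] [207. 221.]
0.2 [206. 206.] [206. 205.]
0.21 [205. 190.] [204. 188.]
0.144 [array([350., 393.]), array([342., 278.]), array([334., 163.])]
0.2 [array([328., 385.]), array([320., 265.]), array([312., 145.])]
0.26 [array([303., 375.]), array([295., 250.]), array([287., 125.])]
0.29 [array([290., 370.]), array([281., 242.]), array([273., 114.])]
```

Emit:
arm_command([
  [0.005, 0.005, 0.05, -0.003, 0, 0, 0.6],
  [0.005, 0.005, 0.12, -0.003, 0, 0, 0.6],
  [0.005, 0.005, 0.18, -0.003, 0, 0, 0.6],
  [0.005, 0.005, 0.22, -0.003, 0, 0, 0.6],
  [0.005, 0.005, 0.22, -0.003, 0, 0, 0.6],
])

```text
t: 27.9
ee_pos: [0.5386, 0.2386, 0.1083]
eef_rot: [[-0.089, 0.996, -0.0], [0.996, 0.089, -0.0], [-0.0, -0.0, -1.0]]
ft_force: [-0.7, 0.6, 0.4]
finger_gap: 0.0511
```

```bash
python3 -c "
from h import *
plan(.5382,.2378,.086,.09)
look('side','s20.png',(230,150,300,240),9,6.6,False)"
```

```text
t 27.9 pos [0.5386 0.2386 0.1083] F [-0.72  0.63  0.44] gap 0.0511 j [-0.79  0.6   0.47  1.8  -0.35  0.83 -0.06]
shift [-0.0026 -0.0015  0.0743] turn [-0.0001  0.0003 -0.0008]
```

View pics/z_s20.png

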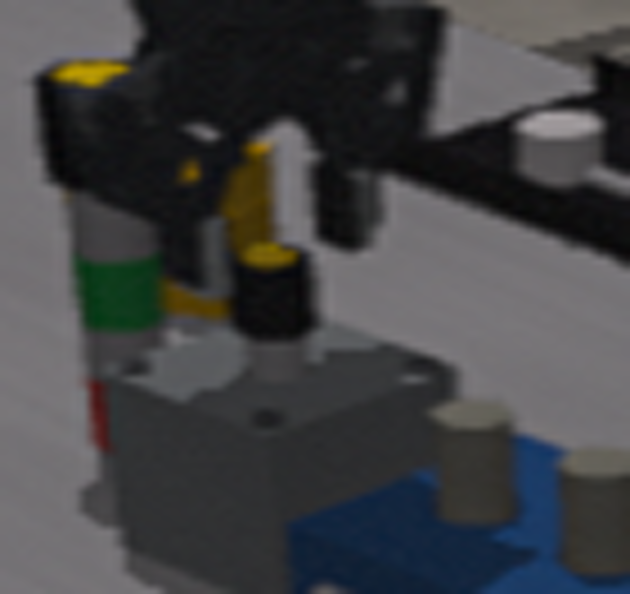

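Emit:
arm_command([
  [-0.002, -0.001, 0.03, 0, 0, 0, 0.6],
  [-0.002, -0.001, 0.06, 0, 0, 0, 0.6],
  [-0.002, -0.001, 0.083, 0, 0, 0, 0.6],
  [-0.002, -0.001, 0.083, 0, 0, 0, 0.6],
  [-0.002, -0.001, 0.083, 0, 0, 0, 0.5],
])

```text
t: 28.58
ee_pos: [0.539, 0.2381, 0.0842]
eef_rot: [[-0.089, 0.996, 0.001], [0.996, 0.089, 0.0], [0.0, 0.001, -1.0]]
ft_force: [0.6, 0.2, 0.1]
finger_gap: 0.0428
```

```bash
python3 -c "
from h import *
plan(.5382,.2378,.086,.09);print(ctrl.observe()['ft_torque'])
look('side','s21.png',(230,150,300,240),9,6.6,False)"
```

```text
t 28.575 pos [0.539  0.2381 0.0842] F [0.58 0.21 0.13] gap 0.0428 j [-0.78  0.62  0.45  1.83 -0.37  0.77 -0.04]
shift [-0.0007 -0.0026 -0.0059] turn [ 0.0011 -0.0001 -0.001 ]
[-0.02557275 -0.07577084  0.01285876]
```

View pics/z_s21.png

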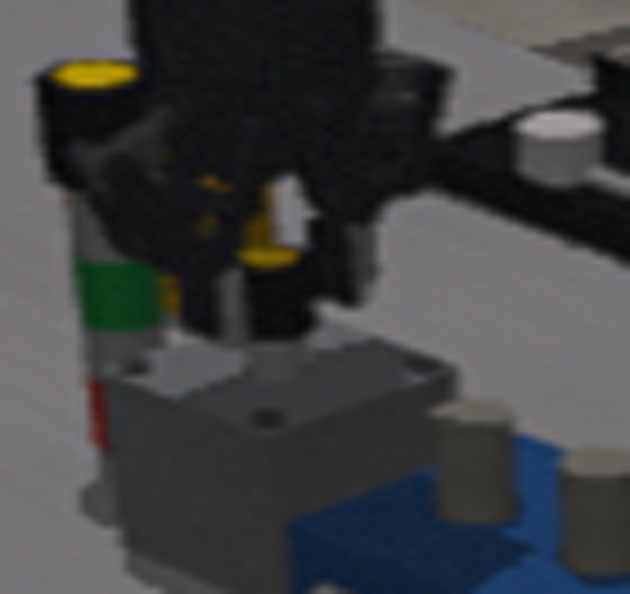

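Emit:
arm_command([
  [-0.001, -0.001, 0, 0.001, 0, 0, 0.4],
  [-0.001, -0.001, 0, 0.001, 0, 0, 0.2],
  [-0.001, -0.001, 0, 0.001, 0, 0, 0.2],
  [-0.001, -0.001, 0, 0.001, 0, 0, 0.2],
  [-0.001, -0.001, 0, 0.001, 0, 0, 0.2],
], force=40)

```text
t: 29.25
ee_pos: [0.5382, 0.2378, 0.0847]
eef_rot: [[-0.089, 0.996, -0.001], [0.996, 0.089, 0.001], [0.001, -0.001, -1.0]]
ft_force: [-3.0, -0.4, 4.7]
finger_gap: 0.0269
```

```bash
python3 -c "
from h import *
plan(.5382,.2378,.086,.09);print(ctrl.observe()['ft_torque'])
look('side','s22.png',(230,150,300,240),9,6.6,False)"
```

```text
t 29.25 pos [0.5382 0.2378 0.0847] F [-2.99 -0.42  4.74] gap 0.0269 j [-0.78  0.62  0.45  1.83 -0.37  0.78 -0.04]
shift [ 0.0001  0.0001 -0.0042] turn [-0.0006 -0.0005 -0.0009]
[-0.14886563  0.87576342  0.009387  ]
```

View pics/z_s22.png

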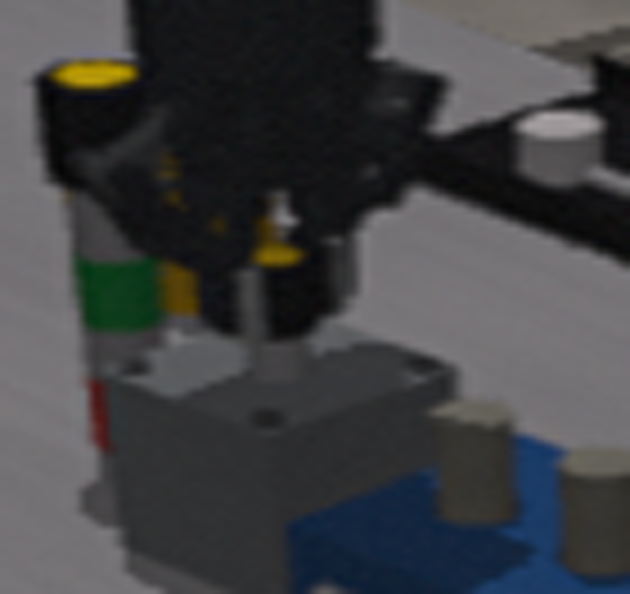

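Emit:
arm_command([
  [0, -0.003, 0, 0, 0, 0, 0.2],
  [0, -0.003, 0, 0, 0, 0, 0.2],
  [0, -0.003, 0, 0, 0, 0, 0.2],
])

```text
t: 29.68
ee_pos: [0.5373, 0.2377, 0.0848]
eef_rot: [[-0.089, 0.996, -0.001], [0.996, 0.089, 0.001], [0.001, -0.001, -1.0]]
ft_force: [-0.9, -0.4, 0.3]
finger_gap: 0.0269
```

```bash
python3 -c "
from h import *
plan(.5382,.2378,.086,.09);print(ctrl.observe()['ft_torque'])"
```

```text
t 29.675 pos [0.5373 0.2377 0.0848] F [-0.89 -0.36  0.31] gap 0.0269 j [-0.78  0.62  0.45  1.83 -0.37  0.78 -0.04]
shift [ 0.0001  0.0029 -0.0041] turn [-0.0005 -0.0005 -0.0009]
[ 0.00433308  0.01773515 -0.01027977]
```

Emit:
arm_command([
  [0, 0, -0.01, 0, 0, 0, 0.2],
  [0, 0, -0.02, 0, 0, 0, 0.2],
  [0, 0, -0.03, 0, 0, 0, 0.2],
  [0, 0, -0.04, 0, 0, 0, 0.2],
  [0, 0, -0.05, 0, 0, 0, 0.2],
  [0, 0, -0.05, 0, 0, 0, 0.2],
  [0, 0, -0.05, 0, 0, 0, 0.2],
])

```text
t: 30.55
ee_pos: [0.5373, 0.2377, 0.0998]
eef_rot: [[-0.089, 0.996, -0.001], [0.996, 0.089, 0.001], [0.001, -0.0, -1.0]]
ft_force: [-0.9, 0.3, -2.2]
finger_gap: 0.0269
```

```bash
python3 -c "
from h import *
plan(.5373,.2377,.1248,.0891);print(ctrl.observe()['ft_torque'])"
```

```text
t 30.55 pos [0.5373 0.2377 0.0998] F [-0.87  0.28 -2.16] gap 0.0269 j [-0.79  0.6   0.46  1.81 -0.36  0.81 -0.05]
shift [-0.     -0.0001 -0.0834] turn [-0.0005 -0.0006 -0.    ]
[ 0.05221989 -0.12809773  0.0116803 ]
```

Weight is carried and there is no side force, so I go on to 40 mm.

Emit:
arm_command([
  [0, 0, -0.012, 0, 0, 0, 0.2],
  [0, 0, -0.024, 0, 0, 0, 0.2],
  [0, 0, -0.036, 0, 0, 0, 0.2],
  [0, 0, -0.048, 0, 0, 0, 0.2],
  [0, 0, -0.06, 0, 0, 0, 0.2],
  [0, 0, -0.072, 0, 0, 0, 0.2],
  [0, 0, -0.082, 0, 0, 0, 0.2],
  [0, 0, -0.083, 0, 0, 0, 0.2],
  [0, 0, -0.083, 0, 0, 0, 0.2],
  [0, 0, -0.083, 0, 0, 0, 0.2],
])

```text
t: 31.8
ee_pos: [0.5374, 0.2377, 0.1246]
eef_rot: [[-0.089, 0.996, -0.001], [0.996, 0.089, 0.001], [0.001, -0.0, -1.0]]
ft_force: [0.7, 0.4, -3.2]
finger_gap: 0.0268
```

```bash
python3 -c "
from h import *
plan(.5373,.2377,.1248,.0891);print(ctrl.observe()['ft_torque'])
look('side','s23.png',(230,130,340,270),7,4.2,False)"
```

```text
t 31.8 pos [0.5374 0.2377 0.1246] F [ 0.72  0.41 -3.25] gap 0.0268 j [-0.8   0.58  0.48  1.79 -0.34  0.86 -0.07]
shift [ 0.0001 -0.0002 -0.0006] turn [-0.0005 -0.0005 -0.0001]
[ 0.06360087 -0.03938736  0.00691292]
```

View pics/z_s23.png

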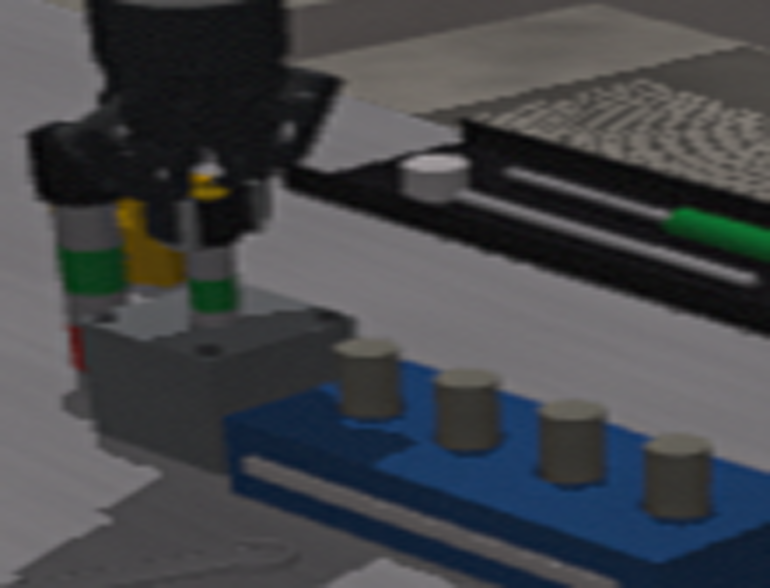

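The side view shows the whole green band above the pump body at about (215,295), with bare steel below it and no red. All four cores stand level in the rack.

```bash
python3 -c "
from h import *
print(ctrl.hand_in());o=ctrl.observe();print(o['t'],o['ee_pos'],o['ft_force'],o['finger_gap'])"
```

```text
the job is handed in; nothing more can be done
None
the job is handed in; nothing more can be done
```

I put both spare cores into the two empty pockets (1 and 2). I then drew the small piston rod up about 40 mm and handed in at about 32 s while still holding it.

**Cores:** In the side view all four cores stand upright at the same height. Both new ones reached the pocket floor, with contact at 15 N and 28 N at the expected height.

**Rod:** The last picture shows the whole green band out with bare steel below it and no red. The remaining side force was under 1 N and the vertical reading about 3 N, in line with the rod's weight. After gripping I moved the gripper about 1 mm to take off a 3 N side force before lifting.

**What disagreed or went wrong:**
- **Fingertip height:** The side camera showed the fingertips about 30 mm higher than the reported tool pose implied, and I did not find out why. I set grasp heights from the pictures, and set the release heights from how far the arm had moved since each grasp.
- **First core:** It met the edge of pocket 1 on four tries, with up to 53 N of vertical push through the gripped core. My position was up to 5 mm off. After I corrected it from the picture and the wrist torque, the core went in freely. The second core went in on the first try.

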